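# Three turns on the syringe drive

## Task

On the hand-cranked syringe drive, first wind the crank back anticlockwise until you feel it come up against its stop, then turn it exactly three full turns clockwise from there, no more and no less, to deliver the dose. Then screw the hexagonal locking nut beside it clockwise until it stops tight, and let go, leaving the crank where the third turn ended and the tip box, bottle and beaker undisturbed.

Things in the scene. Friction and masses are not known exactly. Their poses are not given: they have to be found in the camera images.
- panel: Grey sloping face (138 mm up the slope, 286 mm wide) of the white syringe drive, a box 190 x 300 x 126 mm high fixed to the bench. Origin: on the face where the crank's axis meets it, 83 mm above the bench. x points up the slope, away from the robot; y to the left seen from the robot; z straight out of the face, 35 degrees from vertical, leaning towards the robot. Locking nut's axis: along z through (0, 140, 0) mm.
- crank_axis (a point): Point on the crank's axis 48 mm out of the face, the centre of the circle (radius 50 mm, in the panel's xy plane) on which the grip travels. Clockwise is as seen by one looking at the face: up-slope, right, down, left. Turned anticlockwise the crank meets a solid stop less than one turn from its start; the stop is unmarked and must be felt (10 N at the grip is plenty). Clockwise there is no stop or click.
- crank_knob (a point): Centre of the black round grip of the aluminium crank: 24 mm in diameter, 50 mm long (23 to 73 mm above the face), axis along the panel's z. It spins freely on its pin, so a gripper can hold it without turning while leading it round. The arm under it lies 14 to 22 mm above the face. Cranking takes about 2.5 N; the crank stays where it is left.
- syringe (a point): Centre of the clear 34 mm thick, 165 mm long syringe that lies along the panel's y over the top edge of the face, 245 mm above the bench, on two arms of the drive (fixed). With the crank at the top of its circle it is in the way of a vertical gripper; a gripper held along the panel's z clears it.
- pusher_face (a point): Centre of the aluminium pusher behind the syringe's plunger (a block 16 mm thick on the drive's deck). The crank drives it along the panel's -y by only 1 mm a turn, too little to count turns by in a noisy reading. With the crank at its stop it is at y = 150 mm in the panel's frame.
- lock_grip (a point): Centre of the black hexagonal locking nut to the left of the crank, 20 mm above the face: 44 mm across its flats, sides 25 mm, from 8 to 32 mm above the face, axis along the panel's z. This point turns with the nut: its y axis is square to one pair of flats, the other pairs lie 60 degrees either side; grip it across two opposite flats.
- lock (a joint): Angle (rad) of the locking nut, growing as it is screwed clockwise (seen looking at the face). It starts 1.4 to 2.6 rad short of tight, so allow for a regrasp. It turns with about 0.12 N m, then stops solid: 0.4 N m is tight enough, 1.5 N m does no harm. It does not sink noticeably.
- tip_box: Bystander: blue pipette-tip box with clear lid, 85 x 120 x 70 mm, to the right of the drive. Origin: centre of its underside.
- bottle: Bystander: amber bottle with a blue cap, 72 mm in diameter, 140 mm high, to the left of the drive. Origin: centre of its underside.
- beaker: Bystander: glass beaker, 80 mm in diameter, 95 mm high, behind the drive. Origin: centre of its underside.

How it is judged (in metres and radians):
On the way, in this order (a step that is already met when the one before it is completed fails the run):
1. the crank is wound back anticlockwise to its stop (within about 18 degrees of it) (y of pusher_face in the frame of panel above 0.14995 m), for 0.1 s.
2. the crank has been turned three full turns clockwise from its stop (within a tenth of a turn) (y of pusher_face in the frame of panel between 0.1469 and 0.1471 m), for 0.2 s.
3. the locking nut is screwed down tight while the crank stays at three turns (all of step 2 and value of joint lock above 3.94 rad), for 0.2 s.
At the end, for the whole second after the job is handed in: The crank rests three full turns clockwise of its stop (pusher 3 mm from its place at the stop, within 0.1 mm, that is a tenth of a turn), and the locking nut is at rest at its tight stop (within 0.06 rad) (all of step 3 and velocity of joint lock below 0.05 rad/s); the robot touches nothing.
It fails at once if the crank is turned more than three and a quarter turns past its stop (too large a dose) (y of pusher_face in the frame of panel below 0.14675 m).
It fails at once if the tip box is shifted by more than 20 mm or tipped (distance of tip_box from where it was at the start of the episode above 0.02 m or angle between tip_box's own z axis and vertical above 0.3 rad).
It fails at once if the bottle is shifted by more than 20 mm or tipped (distance of bottle from where it was at the start of the episode above 0.02 m or angle between bottle's own z axis and vertical above 0.3 rad).
It fails at once if the beaker is shifted by more than 20 mm or tipped (distance of beaker from where it was at the start of the episode above 0.02 m or angle between beaker's own z axis and vertical above 0.3 rad).
It also fails if it takes over 72 s, if anything falls off the work surface, if the arm or the gripper's body presses on something with over 40 N, if the wrist force passes 120 N, or if a joint passes its speed limit or range.

## Robot

A 6-joint arm with a two-finger parallel gripper is mounted at the origin on the work surface. World frame = base frame: x ahead of the robot, y to its left, z up, the work surface at z = 0. Lengths are in m, angles in degrees, forces in N, time in s.
With the tool pointing down it reaches from about 0.3 to 0.75 m from the base axis. Payload 8.5 kg.
Tool frame: the origin (TCP) lies on the centre line of the jaws, within the pads' length; the fingertips stand 19 mm ahead of it and the grasp point (between the pads) is the TCP (env.tcp_to_tips is the z of the fingertips in the tool frame, in m); z points along the fingers, y is the line along which they close (so a half turn about z gives the same grasp; the last joint's range is limited). The gripper opens to 85 mm and grips with 20 to 120 N. Pads are 22 mm wide; open, the fingers measure 114 mm over their backs; the gripper's body (76 mm by 85 mm) begins 54 mm behind the grasp point. The pads swing forward as they close: fully open they stand 13 mm farther back than shut.
Start: joints at [60.946, 21.807, 74.336, -0, 83.858, -12.336], TCP at [0.158, 0.527, 0.25] pointing down, gripper open.
Joint ranges: [-178.18, 178.18], [-50.72, 133.34], [12.68, 142.11], [-81.47, 261.47], [9.98, 163.14], [-165.26, 165.26]. Speed limits (degrees/s): [136.94, 136.94, 180, 180, 180, 180].

## Interface

Orientations are given as a 3x3 rotation matrix whose columns are the frame's x, y, z axes.
In Python, from rig import env gives the robot as it stands.
- The arm moves only by the tool servo_tool, never from a script. Its argument "steps" is a list of rows, each an object of numbers: "tx", "ty", "tz": the shift along the world's x, y, z in cm; "yaw": the turn about the world's z in degrees; "claw": the finger opening in cm, from 0 to 8.54. In form: [{"tx": .., "ty": .., "tz": .., "yaw": .., "claw": ..}, ...]. A call has 1 to 20 rows; each row shifts and turns the commanded pose from where the row before left it; what a row does not reach is not made up. A row lasts 1/10 s, in which the tool goes at most 50 mm and 8.59 degrees, less where a joint would pass 70% of its speed; a pose out of reach is approached as far as the arm can. A call with a gripper value outside its range is refused whole. The fingers move at their own pace and stop on an object; "newtons" is the grip in N (left out, the last holds). Time passes only in rows, so rows that do not move let the fingers close. It gives the time, the measured TCP pose, the force, the opening and the grip force at its end, in the units of the state.
- env.observe(): the state, without advancing time (a new reading comes with each control period).
- env.get_image(name): name is "scene" or "side" or "wrist"; returns (picture, depth): 480x640x3 uint8, red, green, blue; 480x640 float32, m along the optical axis (not along the pixel's ray), 0 where there is no reading.
- env.camera_model(name): a dict with "fovy" (degrees; the focal length in pixels is half the picture's height over the tangent of half this angle, whatever the lens; pixels are square), "cx", "cy" (the principal point, pixels), "T" (4x4, takes a point from camera to world coordinates). Camera axes: x right, y down, z forward; pixel columns grow to the right and rows downward; lengths in m; the calibration is good to about 2 mm. The wrist camera is an equidistant fisheye: a pixel r from the principal point sees the ray r / f radians off the axis. A picture is of the moment at which its call begins: read the wrist's pose just before it. camera_model takes no time and is no camera call; for the wrist camera it gives the pose at the moment of the call.
- env.close_job(): hands the job in; it is judged then, once.
The state is a dict: "time_s": time; "q": joint angles; "qvel": joint speeds; "joint_efforts": joint torques, N m; "position": TCP position; "tool_rot": TCP orientation; "ft_force": force on the tool from outside, world axes, zero at the start; "wrist_torque": the same for the moment, N m; "grip_width": finger opening in m; "gripper_force": force on a finger pad.
Only numpy, scipy, OpenCV 4.12 (cv2) and the standard library are available. Lean on these libraries where they do the work, as an engineer would, in place of code of your own. Each camera call takes 0.05 s, during which the arm holds its last target. There are 200 camera calls.

## Working session

There is one attempt and no reset: what is moved stays moved. The work goes in short steps, Python scripts to look and compute and a tool call to move; the robot and the scene stay as the last step left them, time stands still between calls to the robot, and variables do not carry over. Pictures are saved under pics/ and viewed, at most 10 in all, crops included, and the job is handed in when it is done.

Besides the shell and the picture viewer there is one more tool, called after ">>>" by a JSON object that holds its "method" and its "body". servo_tool: Moves the arm, as the interface text tells. Its arguments: {"type":"object","properties":{"steps":{"type":"array"},"newtons":{"type":"number"}},"required":["steps"]}

```bash
ls; mkdir -p pics
python3 - <<'E'
from rig import env
import cv2,numpy as np
o=env.observe()
print({k:np.round(v,3).tolist() for k,v in o.items()}, env.tcp_to_tips)
for n in ("scene","side","wrist"):
    im,d=env.get_image(n); m=env.camera_model(n)
    np.savez(f"pics/{n}0.npz",im=im,d=d,**{k:np.array(v) for k,v in m.items()})
    cv2.imwrite(f"pics/{n}0.png",im[:,:,::-1]); print(n,m["fovy"],m["cx"],m["cy"],np.round(m["T"],3).tolist(),(d>0).mean())
E
```

```text
pics
{'time_s': 0.0, 'q': [60.946, 21.84, 74.386, 0.001, 83.86, -12.335], 'qvel': [0.019, 0.03, 0.007, -0.007, -0.046, 0.097], 'joint_efforts': [-0.002, -44.847, -23.128, -0.0, 0.005, -0.0], 'position': [0.158, 0.526, 0.25], 'tool_rot': [[-0.958, 0.288, -0.001], [0.288, 0.958, -0.001], [0.0, -0.001, -1.0]], 'ft_force': [-0.325, -0.157, -0.507], 'wrist_torque': [0.04, -0.014, -0.021], 'gripper_force': 0.0, 'grip_width': 0.085} 0.019
scene 44.9503256748762 317.44836280067034 236.92310291510177 [[-0.544, 0.728, -0.417, 1.115], [0.839, 0.478, -0.261, 0.326], [0.01, -0.492, -0.871, 1.177], [0.0, 0.0, 0.0, 1.0]] 0.9959505208333334
side 50.59981234641278 319.62710722735136 241.01082214686951 [[-0.669, -0.584, 0.459, 0.132], [-0.743, 0.516, -0.426, 0.521], [0.012, -0.626, -0.779, 1.043], [0.0, 0.0, 0.0, 1.0]] 0.9957194010416667
wrist 65.70646984690485 319.85766823846745 234.55696733350896 [[0.289, 0.906, 0.31, 0.079], [0.957, -0.273, -0.094, 0.549], [-0.001, 0.324, -0.946, 0.374], [0.0, 0.0, 0.0, 1.0]] 0.99595703125
```

View pics/scene0.png

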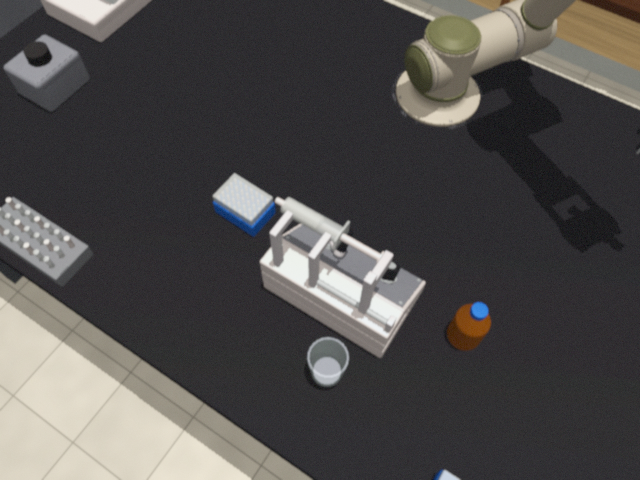

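View pics/side0.png

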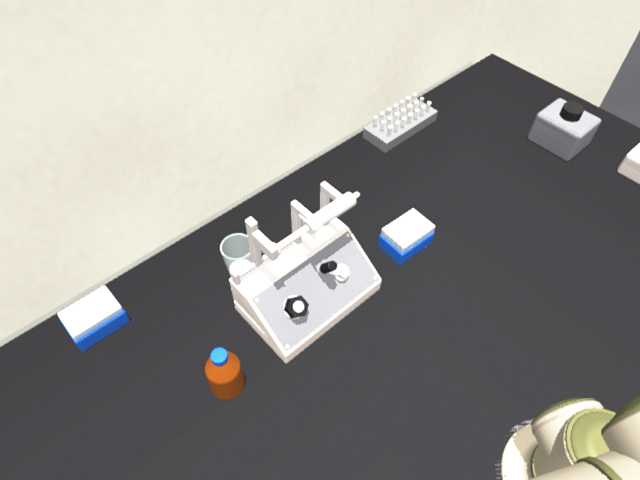

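```bash
cat > h.py <<'E'
import numpy as np,cv2
def load(n):
    z=np.load(f"pics/{n}.npz"); return z
def cloud(z):
    im,d,T=z["im"],z["d"],z["T"]; f=240/np.tan(np.radians(float(z["fovy"]))/2)
    v,u=np.mgrid[0:480,0:640]
    P=np.dstack([(u-z["cx"])/f*d,(v-z["cy"])/f*d,d])
    return P@T[:3,:3].T+T[:3,3]
E
python3 - <<'E'
from h import *
z=load("side0"); W=cloud(z); im=z["im"].astype(int)
hsv=cv2.cvtColor(z["im"],cv2.COLOR_RGB2HSV).astype(int)
roi=np.zeros((480,640),bool); roi[210:370,220:390]=1
N=cv2.GaussianBlur(W.astype(np.float32),(0,0),1)
gx=np.gradient(N,axis=1);gy=np.gradient(N,axis=0);n=np.cross(gy,gx);n/=np.linalg.norm(n,axis=2,keepdims=True)+1e-12
n*=np.sign(n[:,:,2:3])
m=roi&(np.abs(n[:,:,2]-np.cos(np.radians(35)))<.12)&(W[:,:,2]>.02)&(hsv[:,:,1]<50)&(hsv[:,:,2]>60)
P=W[m]
for it in range(5):
    c=P.mean(0); nn=np.linalg.svd(P-c,full_matrices=False)[2][2]; nn*=np.sign(nn[2])
    r=(W-c)@nn; P=W[m&(np.abs(r)<.003)]
print("plane",len(P),c,nn,np.degrees(np.arccos(nn[2])))
yaw=np.arctan2(-nn[1],-nn[0]); print("yaw of panel x",np.degrees(yaw))
xa=np.array([-nn[0]*nn[2],-nn[1]*nn[2],1-nn[2]**2]);xa/=np.linalg.norm(xa);ya=np.cross(nn,xa)
face=m&(np.abs(r)<.003)
pts=(W[face]-c)@np.c_[xa,ya]
rect=cv2.minAreaRect(pts.astype(np.float32)); print("face rect",rect, np.percentile(pts,[.5,99.5],axis=0))
print(W[267,328],W[306,298],r[267,328],r[306,298])
dark=roi&(hsv[:,:,2]<50)&(r>.005)&(r<.1)
k,lab,st,ce=cv2.connectedComponentsWithStats(dark.astype(np.uint8))
for i in range(1,k):
    if st[i,4]>30:
        Q=W[lab==i]; q=(Q-c)@np.c_[xa,ya,nn]; print(st[i],ce[i].round(),Q.mean(0).round(4),np.percentile(q,[2,50,98],axis=0).round(4).tolist())
np.savez("pl.npz",c=c,R=np.c_[xa,ya,nn])
# bystanders
for nme,lo,hi,zz in (("bottle",5,18,z),):
    b=(hsv[:,:,0]<18)&(hsv[:,:,1]>150)&(W[:,:,2]>.01); print(nme,np.median(W[b],axis=0),b.sum())
b=(hsv[:,:,0]>100)&(hsv[:,:,0]<125)&(hsv[:,:,1]>150)&(W[:,:,2]>.01)
k,lab,st,ce=cv2.connectedComponentsWithStats(b.astype(np.uint8))
for i in range(1,k):
    if st[i,4]>50: print("blue",ce[i],W[lab==i].min(0),W[lab==i].max(0))
crop=cv2.resize(z["im"][190:350,230:400],None,fx=4,fy=3.75*1.0,interpolation=cv2.INTER_CUBIC)
cv2.imwrite("pics/crop1.png",crop[:600,:,::-1])
E
```

```text
plane 162 [0.6037701  0.10841455 0.10010465] [0.95598804 0.00705218 0.29332086] 72.94312400263213
yaw of panel x -179.57734544076646
face rect ((0.027991462498903275, 0.014052867889404297), (0.28831619024276733, 0.08371234685182571), 89.53892517089844) [[-0.01297033 -0.12936035]
 [ 0.06929218  0.15625514]]
[0.58568377 0.07392709 0.16312761] [0.5781113  0.1659492  0.11385729] 0.0009524204945416284 -0.020089826199962236
[321 264   7   8  33] [323. 267.] [0.601  0.0731 0.1459] [[0.0307, 0.032, 0.0056], [0.0431, 0.0352, 0.0098], [0.0623, 0.0387, 0.0175]]
bottle [0.56106487 0.37270187 0.09045646] 1226
blue [403.41176471 248.22977941] [ 0.13212472 -0.26661574  0.0100253 ] [0.63459234 0.52107828 1.04306724]
blue [101.67378049 330.81097561] [0.13212472 0.44066104 0.01003262] [0.873071   0.55970379 1.04306724]
blue [220.18518519 361.2037037 ] [0.56637838 0.34879615 0.12959099] [0.58784318 0.37828724 0.14519591]
```

View pics/crop1.png

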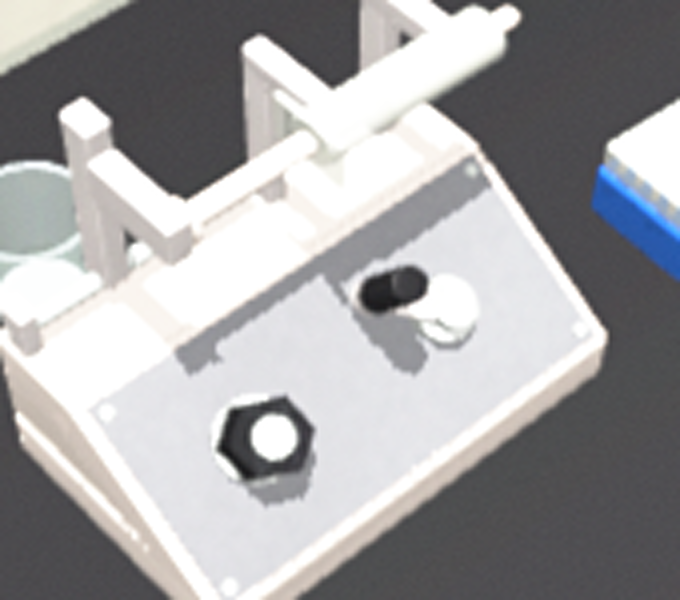

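Run:
```python
from h import *
z=load("side0"); W=cloud(z); T=z["T"]; f=240/np.tan(np.radians(float(z["fovy"]))/2)
poly=lambda p:cv2.fillPoly(np.zeros((480,640),np.uint8),[np.int32([[230+x/4,190+y/3.75] for x,y in p])],1)>0
m=poly([(125,400),(455,190),(570,325),(225,560)])
P=W[m]
for it in range(12):
    c=np.median(P,axis=0) if it<2 else P.mean(0); nn=np.linalg.svd(P-c,full_matrices=False)[2][2]; nn*=np.sign(nn[2])
    r=(W-c)@nn; P=W[m&(np.abs(r)<max(.003,.015*.75**it))]
tilt=np.degrees(np.arccos(nn[2]));yaw=np.arctan2(-nn[1],-nn[0]); print("plane",len(P),c,nn,tilt,np.degrees(yaw))
t=np.radians(35)
def cast(u,v,h):  # plane parallel to the face, h above
    d=T[:3,:3]@np.array([(u-z["cx"])/f,(v-z["cy"])/f,1]); o=T[:3,3]; return o+d*(((c+h*nn-o)@nn)/(d@nn))
cr=lambda x,y:(230+x/4,190+y/3.75)
co=[cast(*cr(*p),0) for p in [(93,407),(462,158),(602,338),(222,590)]]
print("corners TL TR BR BL",np.round(co,4).tolist())
for a,b in((0,1),(3,2),(0,3),(1,2)): e=co[b]-co[a]; print(np.linalg.norm(e),np.degrees(np.arctan2(e[1],e[0])))
nut=cast(*cr(267,437),.032); hub=cast(*cr(452,308),.018); end=cast(*cr(408,285),.073)
for n_,p in(("nut",nut),("hub",hub),("knobend",end)): print(n_,p)
hsv=cv2.cvtColor(z["im"],cv2.COLOR_RGB2HSV)
dark=(hsv[:,:,2]<70)
k,lab,st,ce=cv2.connectedComponentsWithStats((dark&poly([(80,400),(462,150),(610,325),(225,600)])).astype(np.uint8))
for i in range(1,k):
    if st[i,4]>20:
        q=W[lab==i]; print(st[i],ce[i].round(1),np.percentile(q,[5,50,95],axis=0).round(3).tolist(),np.percentile(r[lab==i],[5,50,95]))
```

```text
plane 365 [0.59066448 0.09418565 0.10064632] [ 0.99472484 -0.00883851  0.10219775] 84.13425924264922 179.49091845349747
corners TL TR BR BL [[0.5763, 0.2706, 0.2552], [0.5733, 0.0413, 0.2647], [0.6141, -0.1657, -0.1496], [0.6125, 0.1833, -0.1038]]
0.22960135555923394 -90.75082540332893
0.35202187039575555 -89.7353231760066
0.37124143721133657 -67.53695913111821
0.4649135196096715 -78.86720433065845
nut [6.33412984e-01 1.25782997e-01 4.11977628e-04]
hub [ 0.61417007 -0.00580324  0.03934025]
knobend [ 0.675301   -0.02876706 -0.01948128]
[320 262  16  11 110] [327.4 267.3] [[0.578, 0.059, 0.133], [0.589, 0.072, 0.157], [0.609, 0.076, 0.166]] [-0.00582916  0.0044561   0.02186651]
[285 299   9  19  99] [289.2 307.7] [[0.573, 0.172, 0.101], [0.589, 0.183, 0.113], [0.601, 0.189, 0.122]] [-0.0177925  -0.00104189  0.01084239]
```

Run:
```python
from h import *
z=load("side0"); W=cloud(z)
cr=lambda x,y:(int(round(230+x/4)),int(round(190+y/3.75)))
for p in [(93,407),(462,158),(602,338),(222,590),(110,415),(455,180),(580,325),(225,560),(350,450),(200,390),(480,240),(500,350)]:
    u,v=cr(*p); print(p,(u,v),W[v,u].round(4),np.median(W[v-2:v+3,u-2:u+3].reshape(-1,3),axis=0).round(4))
print(W[400,300],W[420,400])
rng=np.random.default_rng(0)
m=cv2.fillPoly(np.zeros((480,640),np.uint8),[np.int32([cr(*p) for p in [(125,400),(455,190),(570,325),(225,560)]])],1)>0
P=W[m]; best=0
for i in range(2000):
    a=P[rng.integers(0,len(P),3)]; n=np.cross(a[1]-a[0],a[2]-a[0]); n/=np.linalg.norm(n)+1e-12
    k=(np.abs((P-a[0])@n)<.003).sum()
    if k>best: best=k;bn=n*np.sign(n[2]);ba=a[0]
Q=P[np.abs((P-ba)@bn)<.004]; c=Q.mean(0); n=np.linalg.svd(Q-c,full_matrices=False)[2][2]; n*=np.sign(n[2])
print(best,len(P),c,n,np.degrees(np.arccos(n[2])),np.degrees(np.arctan2(-n[1],-n[0])))
```

```text
(93, 407) (253, 299) [0.6506 0.2296 0.1226] [0.6501 0.2296 0.1226]
(462, 158) (346, 232) [ 0.6524 -0.0464  0.1244] [ 0.6529 -0.0464  0.1238]
(602, 338) (380, 280) [ 0.5381 -0.0553  0.041 ] [ 0.5424 -0.0565  0.0364]
(222, 590) (286, 347) [0.5473 0.2278 0.0516] [0.5476 0.2277 0.0515]
(110, 415) (258, 301) [0.643  0.2227 0.1163] [0.6422 0.2227 0.1175]
(455, 180) (344, 238) [ 0.6454 -0.0336  0.1188] [ 0.645  -0.0336  0.1185]
(580, 325) (375, 277) [ 0.5483 -0.0475  0.05  ] [ 0.548  -0.047   0.0507]
(225, 560) (286, 339) [0.5587 0.2179 0.0592] [0.5588 0.2179 0.0585]
(350, 450) (318, 310) [0.5645 0.1203 0.0641] [0.5651 0.1198 0.0627]
(200, 390) (280, 294) [0.6312 0.1725 0.1058] [0.6301 0.1729 0.108 ]
(480, 240) (350, 254) [0.1321 0.5211 1.0431] [ 0.6131 -0.023   0.0964]
(500, 350) (355, 283) [0.5637 0.005  0.0591] [0.5634 0.006  0.0607]
[ 0.45563046  0.26814374 -0.00245895] [ 2.85924953e-01  1.42649495e-01 -1.39099239e-04]
4984 4984 [0.59412155 0.09988654 0.09625361] [ 0.90924737 -0.02477829  0.41551805] 65.44805501727383 178.4389944259239
```

Run:
```python
from h import *
z=load("side0"); W=cloud(z); T=z["T"]; f=240/np.tan(np.radians(float(z["fovy"]))/2)
cr=lambda x,y:(230+x/4,190+y/3.75)
pl=lambda q:cv2.fillPoly(np.zeros((480,640),np.uint8),[np.int32([cr(*p) for p in q])],1)>0
m=pl([(125,400),(455,190),(570,325),(225,560)])&(z["d"]>0)
rng=np.random.default_rng(0); P=W[m]; best=0
for i in range(1000):
    a=P[rng.choice(len(P),3,False)]; n=np.cross(a[1]-a[0],a[2]-a[0]); l=np.linalg.norm(n)
    if l<1e-5: continue
    n/=l; k=(np.abs((P-a[0])@n)<.002).sum()
    if k>best: best=k;bn=n*np.sign(n[2]);ba=a[0]
Q=P[np.abs((P-ba)@bn)<.003]; c=Q.mean(0); n=np.linalg.svd(Q-c,full_matrices=False)[2][2]; n*=np.sign(n[2])
print(best,len(P),c,n,np.degrees(np.arccos(n[2])),np.degrees(np.arctan2(-n[1],-n[0])))
def cast(u,v,h):
    d=T[:3,:3]@np.array([(u-z["cx"])/f,(v-z["cy"])/f,1]); o=T[:3,3]; return o+d*(((c+h*n-o)@n)/(d@n))
co=[cast(*cr(*p),0) for p in [(93,407),(462,158),(602,338),(222,590)]]
print("corners TL TR BR BL",np.round(co,4).tolist())
for a,b in((0,1),(3,2),(0,3),(1,2)): e=co[b]-co[a]; print(np.linalg.norm(e),np.degrees(np.arctan2(e[1],e[0])))
r=(W-c)@n
for nm,p,h in(("nut",(267,437),.032),("nutdisc",(275,437),.034),("hub",(452,308),.022),("knobend",(408,285),.073)): print(nm,cast(*cr(*p),h).round(4))
# syringe & other tall things in panel coords
o=(c-n*0); xa=np.array([-n[0]*n[2],-n[1]*n[2],1-n[2]**2]);xa/=np.linalg.norm(xa);ya=np.cross(n,xa)
for p in [(408,285),(375,292),(267,437),(235,440),(300,430),(452,308),(340,120),(420,80),(480,40)]:
    u,v=map(int,cr(*p)); print(p,W[v,u].round(4),r[v,u].round(4))
for nm in("scene0","side0"):
    zz=load(nm); V=cloud(zz); s=(zz["d"]>0)&(V[:,:,2]>.215)&(V[:,:,2]<.30)&(V[:,:,0]>.5)&(V[:,:,0]<.75)&(V[:,:,1]>-.2)&(V[:,:,1]<.3)
    Q=V[s]; print(nm,s.sum(),np.percentile(Q,[1,5,50,95,99],axis=0).round(3).tolist())
    for y0 in np.arange(-.12,.24,.03):
        q=Q[(Q[:,1]>y0)&(Q[:,1]<y0+.03)]
        if len(q)>5: print(round(y0,2),len(q),np.percentile(q[:,0],[2,50,98]).round(3),np.percentile(q[:,2],[50,98]).round(3))
```

```text
2838 5022 [0.60026916 0.09424977 0.08765968] [-0.57955555 -0.00104924  0.81493206] 35.4193553418716 0.10372967400650072
corners TL TR BR BL [[0.6506, 0.2288, 0.1236], [0.6527, -0.045, 0.1247], [0.5366, -0.0553, 0.0422], [0.5478, 0.2288, 0.0505]]
0.2738077880568196 -89.56391747049102
0.2843628517795481 -92.27107852455522
0.12607720777865927 -179.97535985588374
0.14283279983117433 -174.9480250632409
nut [0.5796 0.1682 0.1123]
nutdisc [0.5766 0.1652 0.1127]
hub [0.5837 0.0275 0.1028]
knobend [0.5816 0.0661 0.1639]
(408, 285) [0.5827 0.065  0.1617] 0.0705
(375, 292) [0.6015 0.0736 0.1464] 0.0471
(267, 437) [0.5805 0.1695 0.1148] 0.0335
(235, 440) [0.5897 0.1839 0.1152] 0.0285
(300, 430) [0.5742 0.1497 0.1091] 0.0325
(452, 308) [0.5832 0.028  0.1043] 0.0235
(340, 120) [0.6378 0.0654 0.2582] 0.1172
(420, 80) [0.6332 0.0136 0.2577] 0.1196
(480, 40) [ 0.6339 -0.0304  0.2596] 0.1208
scene0 2994 [[0.626, -0.054, 0.219], [0.634, -0.032, 0.231], [0.656, 0.062, 0.256], [0.714, 0.183, 0.27], [0.715, 0.184, 0.286]]
-0.09 13 [0.638 0.646 0.649] [0.25  0.253]
-0.06 159 [0.631 0.648 0.693] [0.256 0.26
[... 202 characters left out ...]
] [0.251 0.255]
0.12 128 [0.638 0.646 0.65 ] [0.251 0.255]
0.15 439 [0.633 0.673 0.716] [0.262 0.287]
0.18 261 [0.635 0.69  0.715] [0.259 0.286]
side0 2461 [[0.621, -0.053, 0.219], [0.628, -0.03, 0.231], [0.648, 0.068, 0.255], [0.709, 0.183, 0.27], [0.714, 0.184, 0.286]]
-0.09 10 [0.639 0.642 0.648] [0.249 0.251]
-0.06 112 [0.628 0.639 0.661] [0.256 0.264]
-0.03 451 [0.628 0.67  0.714] [0.254 0.263]
0.0 201 [0.627 0.636 0.655] [0.259 0.264]
0.03 260 [0.627 0.639 0.708] [0.257 0.264]
0.06 522 [0.619 0.653 0.712] [0.254 0.265]
0.09 95 [0.637 0.641 0.649] [0.251 0.255]
0.12 95 [0.637 0.642 0.651] [0.251 0.255]
0.15 348 [0.632 0.659 0.712] [0.262 0.287]
0.18 367 [0.633 0.683 0.714] [0.253 0.286]
```

>>> {"method": "servo_tool", "body": {"steps": [{"tx":1.9,"ty":-2.56,"yaw":0.93,"claw":8.5},{"tx":1.9,"ty":-2.56,"yaw":0.93,"claw":8.5},{"tx":1.9,"ty":-2.56,"yaw":0.93,"claw":8.5},{"tx":1.9,"ty":-2.56,"yaw":0.93,"claw":8.5},{"tx":1.9,"ty":-2.56,"yaw":0.93,"claw":8.5},{"tx":1.9,"ty":-2.56,"yaw":0.93,"claw":8.5},{"tx":1.9,"ty":-2.56,"yaw":0.93,"claw":8.5},{"tx":1.9,"ty":-2.56,"yaw":0.93,"claw":8.5},{"tx":1.9,"ty":-2.56,"yaw":0.93,"claw":8.5},{"tx":1.9,"ty":-2.56,"yaw":0.93,"claw":8.5},{"tx":1.9,"ty":-2.56,"yaw":0.93,"claw":8.5},{"tx":1.9,"ty":-2.56,"yaw":0.93,"claw":8.5},{"tx":1.9,"ty":-2.56,"yaw":0.93,"claw":8.5},{"tx":1.9,"ty":-2.56,"yaw":0.93,"claw":8.5},{"tx":1.9,"ty":-2.56,"yaw":0.93,"claw":8.5},{"tx":1.9,"ty":-2.56,"yaw":0.93,"claw":8.5},{"tx":1.9,"ty":-2.56,"yaw":0.93,"claw":8.5},{"tx":1.9,"ty":-2.56,"yaw":0.93,"claw":8.5}]}}

```text
invalid input at $.steps[0]: expected keys tx, ty, tz, yaw, claw
```

Run:
```python
from rig import env
from h import *
for n in ("wrist","side"):
    m=env.camera_model(n); im,d=env.get_image(n)
    np.savez(f"pics/{n}1.npz",im=im,d=d,**{k:np.array(v) for k,v in m.items()})
    cv2.imwrite(f"pics/{n}1.png",im[:,:,::-1])
o=env.observe(); print(o["time_s"],o["position"],o["tool_rot"].round(3).tolist() if hasattr(o["tool_rot"],"round") else o["tool_rot"])
# gripper extents in side view near the tool axis
z=load("side1"); W=cloud(z); p=np.array(o["position"])
for a,b in((.0,.02),(.02,.04),(.04,.05),(.055,.065),(.065,.08),(.08,.1),(.1,.13),(.13,.16)):
    s=(z["d"]>0)&(np.hypot(W[:,:,0]-p[0],W[:,:,1]-p[1])<.12)&(W[:,:,2]>p[2]+a)&(W[:,:,2]<p[2]+b)
    Q=W[s]-p; print(a,b,len(Q),np.percentile(Q[:,:2],[2,98],axis=0).round(3).tolist() if len(Q) else "")
# flange of the syringe
for nm in("scene0","side0"):
    zz=load(nm); V=cloud(zz); s=(zz["d"]>0)&(V[:,:,0]<.627)&(V[:,:,0]>.59)&(V[:,:,2]>.19)
    q=V[s]; print(nm,len(q),np.percentile(q,[0,10,50,90,100],axis=0).round(3).tolist())
```

```text
0.25 [0.1581436  0.52663775 0.25002676] [[-0.958, 0.288, -0.0], [0.288, 0.958, -0.001], [0.0, -0.001, -1.0]]
0.0 0.02 0 
0.02 0.04 0 
0.04 0.05 0 
0.055 0.065 0 
0.065 0.08 0 
0.08 0.1 0 
0.1 0.13 0 
0.13 0.16 0 
scene0 39 [[0.616, -0.033, 0.228], [0.617, 0.043, 0.234], [0.622, 0.083, 0.252], [0.626, 0.084, 0.263], [0.627, 0.084, 0.267]]
side0 61 [[0.617, -0.025, 0.227], [0.618, 0.079, 0.233], [0.621, 0.082, 0.249], [0.626, 0.084, 0.264], [0.627, 0.084, 0.266]]
```

View pics/wrist1.png

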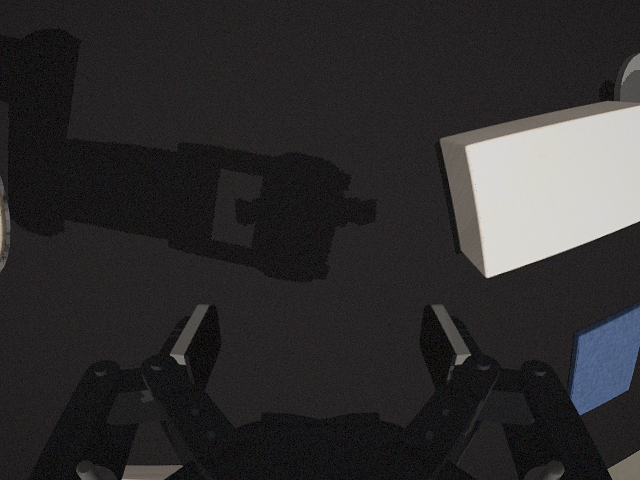

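View pics/side1.png

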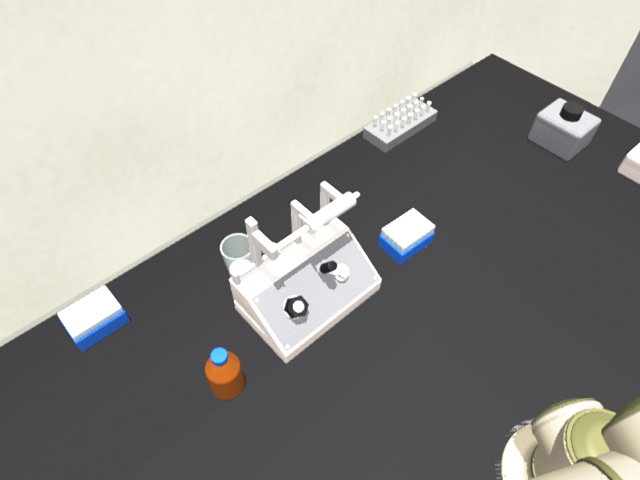

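>>> {"method": "servo_tool", "body": {"steps": [{"tx":1.9,"ty":-2.56,"tz":0,"yaw":0.93,"claw":8.5},{"tx":1.9,"ty":-2.56,"tz":0,"yaw":0.93,"claw":8.5},{"tx":1.9,"ty":-2.56,"tz":0,"yaw":0.93,"claw":8.5},{"tx":1.9,"ty":-2.56,"tz":0,"yaw":0.93,"claw":8.5},{"tx":1.9,"ty":-2.56,"tz":0,"yaw":0.93,"claw":8.5},{"tx":1.9,"ty":-2.56,"tz":0,"yaw":0.93,"claw":8.5},{"tx":1.9,"ty":-2.56,"tz":0,"yaw":0.93,"claw":8.5},{"tx":1.9,"ty":-2.56,"tz":0,"yaw":0.93,"claw":8.5},{"tx":1.9,"ty":-2.56,"tz":0,"yaw":0.93,"claw":8.5},{"tx":1.9,"ty":-2.56,"tz":0,"yaw":0.93,"claw":8.5},{"tx":1.9,"ty":-2.56,"tz":0,"yaw":0.93,"claw":8.5},{"tx":1.9,"ty":-2.56,"tz":0,"yaw":0.93,"claw":8.5},{"tx":1.9,"ty":-2.56,"tz":0,"yaw":0.93,"claw":8.5},{"tx":1.9,"ty":-2.56,"tz":0,"yaw":0.93,"claw":8.5},{"tx":1.9,"ty":-2.56,"tz":0,"yaw":0.93,"claw":8.5},{"tx":1.9,"ty":-2.56,"tz":0,"yaw":0.93,"claw":8.5},{"tx":1.9,"ty":-2.56,"tz":0,"yaw":0.93,"claw":8.5},{"tx":1.9,"ty":-2.56,"tz":0,"yaw":0.93,"claw":8.5}]}}

```text
time_s: 2.05
position: [0.5008, 0.0648, 0.2503]
tool_rot: [[-1.0, -0.001, -0.0], [-0.001, 1.0, 0.0], [0.0, 0.0, -1.0]]
ft_force: [0.6, -0.3, -0.1]
grip_width: 0.0851
gripper_force: 0.0
```

Run:
```python
from rig import env
from h import *
for n in ("wrist","side","scene"):
    m=env.camera_model(n); im,d=env.get_image(n)
    np.savez(f"pics/{n}2.npz",im=im,d=d,**{k:np.array(v) for k,v in m.items()})
    cv2.imwrite(f"pics/{n}2.png",im[:,:,::-1])
o=env.observe(); print(o["time_s"],o["position"],np.round(o["tool_rot"],3).tolist(),o["ft_force"],o["wrist_torque"])
p=np.array(o["position"])
for n in("side2","scene2"):
  z=load(n); W=cloud(z)
  for a,b in((-.02,.0),(.0,.02),(.02,.04),(.04,.05),(.055,.065),(.065,.08),(.08,.1),(.1,.13),(.13,.16),(.16,.2)):
    s=(z["d"]>0)&(np.hypot(W[:,:,0]-p[0],W[:,:,1]-p[1])<.10)&(W[:,:,2]>p[2]+a)&(W[:,:,2]<p[2]+b)
    Q=W[s]-p; print(n,a,b,len(Q),np.percentile(Q[:,:2],[1,99],axis=0).round(3).tolist() if len(Q) else "")
```

```text
2.2 [0.50077612 0.06480115 0.24987423] [[-1.0, 0.002, -0.001], [0.002, 1.0, 0.0], [0.001, 0.0, -1.0]] [-0.43155216  0.96975752 -0.30944537] [0.01936826 0.00391765 0.05001021]
side2 -0.02 0.0 18 [[-0.008, -0.05], [0.012, 0.05]]
side2 0.0 0.02 128 [[-0.009, -0.055], [0.013, 0.054]]
side2 0.02 0.04 79 [[-0.01, -0.051], [0.009, 0.054]]
side2 0.04 0.05 74 [[-0.011, 0.015], [0.015, 0.072]]
side2 0.055 0.065 131 [[-0.015, -0.033], [0.014, 0.071]]
side2 0.065 0.08 165 [[-0.017, -0.025], [0.014, 0.07]]
side2 0.08 0.1 346 [[-0.018, 0.01], [0.014, 0.067]]
side2 0.1 0.13 280 [[-0.034, 0.007], [0.021, 0.061]]
side2 0.13 0.16 263 [[-0.029, 0.017], [0.026, 0.036]]
side2 0.16 0.2 33 [[-0.025, 0.054], [0.029, 0.06]]
scene2 -0.02 0.0 11 [[-0.01, -0.048], [0.01, 0.049]]
scene2 0.0 0.02 112 [[-0.01, -0.055], [0.012, 0.056]]
scene2 0.02 0.04 90 [[-0.005, -0.064], [0.013, 0.067]]
scene2 0.04 0.05 215 [[-0.012, -0.072], [0.014, 0.073]]
scene2 0.055 0.065 244 [[-0.013, -0.071], [0.018, 0.072]]
scene2 0.065 0.08 255 [[-0.01, -0.071], [0.019, 0.071]]
scene2 0.08 0.1 550 [[-0.013, -0.067], [0.02, 0.069]]
scene2 0.1 0.13 300 [[-0.01, -0.062], [0.037, 0.064]]
scene2 0.13 0.16 574 [[-0.007, -0.03], [0.038, 0.037]]
scene2 0.16 0.2 620 [[0.013, -0.033], [0.04, 0.057]]
```

View pics/wrist2.png

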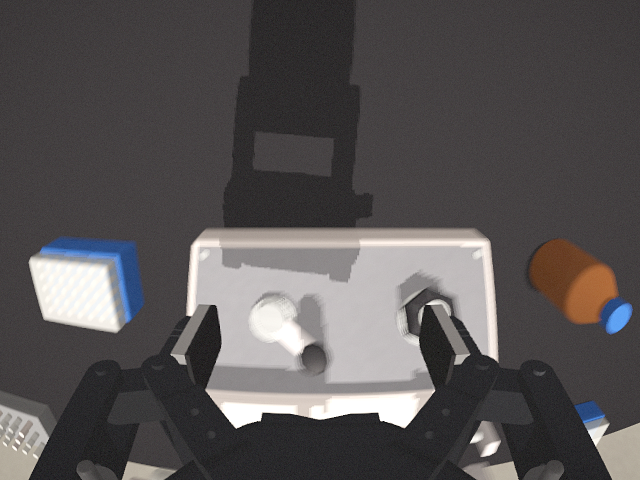

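```bash
cat >> h.py <<'E'
n=np.array([-np.sin(np.radians(35)),0,np.cos(np.radians(35))]); O=np.array([.595,.0275,.083])
def fcast(z,u,v,h):
    f=240/np.tan(np.radians(float(z["fovy"]))/2); du,dv=u-z["cx"],v-z["cy"]; r=np.hypot(du,dv); a=r/f
    d=z["T"][:3,:3]@np.array([du/r*np.sin(a),dv/r*np.sin(a),np.cos(a)]); o=z["T"][:3,3]
    return o+d*(((O+h*n-o)@n)/(d@n))
E
python3 - <<'E'
from h import *
z=load("wrist2")
hub=fcast(z,272,316,.022); k=fcast(z,314,360,.073); nut=fcast(z,428,312,.032)
for a,h in((hub,.022),(k,.073),(nut,.032)):
    q=a-O-h*n; print(a.round(4),"panel x,y mm",(q@np.array([n[2],0,-n[0]])*1e3).round(1),(q[1]*1e3).round(1))
cv2.imwrite("pics/crop2.png",cv2.resize(z["im"][260:390,230:480],None,fx=3,fy=3,interpolation=cv2.INTER_CUBIC)[:,:,::-1])
E
```

```text
[0.5851 0.0223 0.1029] panel x,y mm 3.3 -5.2
[0.5841 0.0591 0.1645] panel x,y mm 37.8 31.6
[0.5784 0.1551 0.1104] panel x,y mm 2.1 127.6
```

View pics/crop2.png

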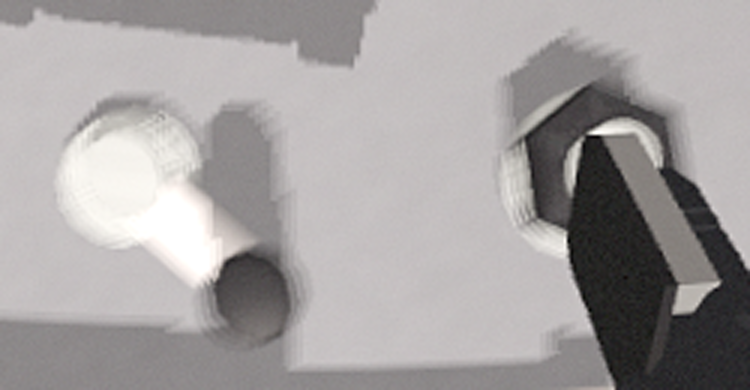

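>>> {"method": "servo_tool", "body": {"steps": [{"tx":0,"ty":-0.2,"tz":-2.9,"yaw":0,"claw":8.5},{"tx":0,"ty":0,"tz":-2.9,"yaw":0,"claw":7},{"tx":0,"ty":0,"tz":-2.9,"yaw":0,"claw":6},{"tx":2,"ty":0,"tz":0,"yaw":0,"claw":5},{"tx":2,"ty":0,"tz":0,"yaw":0,"claw":5},{"tx":2,"ty":0,"tz":0,"yaw":0,"claw":5},{"tx":1.9,"ty":0,"tz":0,"yaw":0,"claw":5},{"tx":0,"ty":0,"tz":0,"yaw":0,"claw":1.5},{"tx":0,"ty":0,"tz":0,"yaw":0,"claw":1.5},{"tx":0,"ty":0,"tz":0,"yaw":0,"claw":1.5},{"tx":0,"ty":0,"tz":0,"yaw":0,"claw":1.5},{"tx":0,"ty":0,"tz":0,"yaw":0,"claw":1.5}], "newtons": 25}}

```text
time_s: 3.4
position: [0.5783, 0.0643, 0.1632]
tool_rot: [[-1.0, -0.001, -0.001], [-0.001, 1.0, 0.001], [0.001, 0.001, -1.0]]
ft_force: [-1.2, 1.4, -1.5]
grip_width: 0.023
gripper_force: 24.7
```

```bash
cat >> h.py <<'E'
def rows(p0,p1,k):
    p=np.radians(np.linspace(p0,p1,k+1)); c=np.diff(np.cos(p))*5; s=np.diff(np.sin(p))*5
    for a,b,q in zip(c,s,p[1:]): print(f'{np.degrees(q):6.1f} tx {a*.819:.2f} ty {b:.2f} tz {a*.5736:.2f}')
E
python3 -c "
from h import *
rows(49,409,30)"
```

```text
61.0 tx -0.70 ty 0.60 tz -0.49
  73.0 tx -0.79 ty 0.41 tz -0.55
  85.0 tx -0.84 ty 0.20 tz -0.59
  97.0 tx -0.86 ty -0.02 tz -0.60
 109.0 tx -0.83 ty -0.24 tz -0.58
 121.0 tx -0.78 ty -0.44 tz -0.54
 133.0 tx -0.68 ty -0.63 tz -0.48
 145.0 tx -0.56 ty -0.79 tz -0.39
 157.0 tx -0.42 ty -0.91 tz -0.29
 169.0 tx -0.25 ty -1.00 tz -0.18
 181.0 tx -0.07 ty -1.04 tz -0.05
 193.0 tx 0.10 ty -1.04 tz 0.07
 205.0 tx 0.28 ty -0.99 tz 0.20
 217.0 tx 0.44 ty -0.90 tz 0.31
 229.0 tx 0.58 ty -0.76 tz 0.41
 241.0 tx 0.70 ty -0.60 tz 0.49
 253.0 tx 0.79 ty -0.41 tz 0.55
 265.0 tx 0.84 ty -0.20 tz 0.59
 277.0 tx 0.86 ty 0.02 tz 0.60
 289.0 tx 0.83 ty 0.24 tz 0.58
 301.0 tx 0.78 ty 0.44 tz 0.54
 313.0 tx 0.68 ty 0.63 tz 0.48
 325.0 tx 0.56 ty 0.79 tz 0.39
 337.0 tx 0.42 ty 0.91 tz 0.29
 349.0 tx 0.25 ty 1.00 tz 0.18
 361.0 tx 0.07 ty 1.04 tz 0.05
 373.0 tx -0.10 ty 1.04 tz -0.07
 385.0 tx -0.28 ty 0.99 tz -0.20
 397.0 tx -0.44 ty 0.90 tz -0.31
 409.0 tx -0.58 ty 0.76 tz -0.41
```

>>> {"method": "servo_tool", "body": {"steps": [{"tx":-0.35,"ty":0.3,"tz":-0.25,"yaw":0,"claw":1.5},{"tx":-0.35,"ty":0.3,"tz":-0.25,"yaw":0,"claw":1.5},{"tx":0,"ty":0,"tz":0,"yaw":0,"claw":1.5}]}}

```text
time_s: 3.7
position: [0.5714, 0.0699, 0.1582]
tool_rot: [[-1.0, -0.001, -0.001], [-0.001, 1.0, -0.001], [0.001, -0.001, -1.0]]
ft_force: [-3.9, -3.2, -0.0]
grip_width: 0.0229
gripper_force: 25.0
```

>>> {"method": "servo_tool", "body": {"steps": [{"tx":-0.79,"ty":0.35,"tz":-0.55,"yaw":0,"claw":1.5},{"tx":-0.84,"ty":0.15,"tz":-0.59,"yaw":0,"claw":1.5},{"tx":-0.86,"ty":-0.02,"tz":-0.6,"yaw":0,"claw":1.5}]}}

```text
time_s: 4.0
position: [0.5474, 0.0749, 0.1413]
tool_rot: [[-1.0, -0.001, 0.002], [-0.001, 1.0, -0.0], [-0.002, -0.0, -1.0]]
ft_force: [1.6, -5.4, 4.3]
grip_width: 0.0228
gripper_force: 25.3
```

```bash
python3 -c "
from h import *
rows(100,460,30)"
```

```text
112.0 tx -0.82 ty -0.29 tz -0.58
 124.0 tx -0.76 ty -0.49 tz -0.53
 136.0 tx -0.66 ty -0.67 tz -0.46
 148.0 tx -0.53 ty -0.82 tz -0.37
 160.0 tx -0.38 ty -0.94 tz -0.26
 172.0 tx -0.21 ty -1.01 tz -0.15
 184.0 tx -0.03 ty -1.04 tz -0.02
 196.0 tx 0.15 ty -1.03 tz 0.10
 208.0 tx 0.32 ty -0.97 tz 0.22
 220.0 tx 0.48 ty -0.87 tz 0.34
 232.0 tx 0.62 ty -0.73 tz 0.43
 244.0 tx 0.73 ty -0.55 tz 0.51
 256.0 tx 0.80 ty -0.36 tz 0.56
 268.0 tx 0.85 ty -0.15 tz 0.59
 280.0 tx 0.85 ty 0.07 tz 0.60
 292.0 tx 0.82 ty 0.29 tz 0.58
 304.0 tx 0.76 ty 0.49 tz 0.53
 316.0 tx 0.66 ty 0.67 tz 0.46
 328.0 tx 0.53 ty 0.82 tz 0.37
 340.0 tx 0.38 ty 0.94 tz 0.26
 352.0 tx 0.21 ty 1.01 tz 0.15
 364.0 tx 0.03 ty 1.04 tz 0.02
 376.0 tx -0.15 ty 1.03 tz -0.10
 388.0 tx -0.32 ty 0.97 tz -0.22
 400.0 tx -0.48 ty 0.87 tz -0.34
 412.0 tx -0.62 ty 0.73 tz -0.43
 424.0 tx -0.73 ty 0.55 tz -0.51
 436.0 tx -0.80 ty 0.36 tz -0.56
 448.0 tx -0.85 ty 0.15 tz -0.59
 460.0 tx -0.85 ty -0.07 tz -0.60
```

>>> {"method": "servo_tool", "body": {"steps": [{"tx":-0.82,"ty":-0.4,"tz":-0.57,"yaw":0,"claw":1.5},{"tx":-0.76,"ty":-0.49,"tz":-0.53,"yaw":0,"claw":1.5},{"tx":-0.66,"ty":-0.67,"tz":-0.46,"yaw":0,"claw":1.5}]}}

```text
time_s: 4.3
position: [0.5238, 0.0601, 0.1249]
tool_rot: [[-1.0, -0.001, -0.001], [-0.001, 1.0, 0.002], [0.001, 0.002, -1.0]]
ft_force: [-1.4, 2.7, 1.3]
grip_width: 0.023
gripper_force: 25.2
```

>>> {"method": "servo_tool", "body": {"steps": [{"tx":-0.53,"ty":-0.82,"tz":-0.37,"yaw":0,"claw":1.5},{"tx":-0.38,"ty":-0.94,"tz":-0.26,"yaw":0,"claw":1.5},{"tx":-0.21,"ty":-1.01,"tz":-0.15,"yaw":0,"claw":1.5}]}}

```text
time_s: 4.6
position: [0.5124, 0.0315, 0.1169]
tool_rot: [[-1.0, -0.001, -0.002], [-0.001, 1.0, 0.001], [0.002, 0.001, -1.0]]
ft_force: [-3.3, 2.9, 1.1]
grip_width: 0.0226
gripper_force: 25.1
```

>>> {"method": "servo_tool", "body": {"steps": [{"tx":-0.03,"ty":-1.04,"tz":-0.02,"yaw":0,"claw":1.5},{"tx":0.15,"ty":-1.03,"tz":0.1,"yaw":0,"claw":1.5},{"tx":0.32,"ty":-0.97,"tz":0.22,"yaw":0,"claw":1.5}]}}

```text
time_s: 4.9
position: [0.5173, 0.0004, 0.1203]
tool_rot: [[-1.0, -0.0, -0.002], [-0.0, 1.0, 0.0], [0.002, 0.0, -1.0]]
ft_force: [-2.9, 3.5, 2.2]
grip_width: 0.0226
gripper_force: 25.2
```

>>> {"method": "servo_tool", "body": {"steps": [{"tx":0.48,"ty":-0.87,"tz":0.34,"yaw":0,"claw":1.5},{"tx":0.62,"ty":-0.73,"tz":0.43,"yaw":0,"claw":1.5},{"tx":0.73,"ty":-0.55,"tz":0.51,"yaw":0,"claw":1.5}]}}

```text
time_s: 5.2
position: [0.5324, -0.0171, 0.131]
tool_rot: [[-1.0, 0.0, -0.013], [0.0, 1.0, 0.01], [0.013, 0.01, -1.0]]
ft_force: [-10.4, 35.9, -11.0]
grip_width: 0.0225
gripper_force: 25.7
```

>>> {"method": "servo_tool", "body": {"steps": [{"tx":-0.15,"ty":0.3,"tz":-0.1,"yaw":0,"claw":1.5},{"tx":0,"ty":0,"tz":0,"yaw":0,"claw":1.5}]}}

```text
time_s: 5.4
position: [0.5329, -0.016, 0.1313]
tool_rot: [[-1.0, -0.001, -0.006], [-0.001, 1.0, 0.003], [0.006, 0.003, -1.0]]
ft_force: [-7.9, 11.0, -0.9]
grip_width: 0.0232
gripper_force: 25.3
```

```bash
python3 -c "
from h import *
rows(236,-124,20)"
```

```text
218.0 tx -0.94 ty 1.07 tz -0.66
 200.0 tx -0.62 ty 1.37 tz -0.44
 182.0 tx -0.24 ty 1.54 tz -0.17
 164.0 tx 0.16 ty 1.55 tz 0.11
 146.0 tx 0.54 ty 1.42 tz 0.38
 128.0 tx 0.87 ty 1.14 tz 0.61
 110.0 tx 1.12 ty 0.76 tz 0.78
  92.0 tx 1.26 ty 0.30 tz 0.88
  74.0 tx 1.27 ty -0.19 tz 0.89
  56.0 tx 1.16 ty -0.66 tz 0.81
  38.0 tx 0.94 ty -1.07 tz 0.66
  20.0 tx 0.62 ty -1.37 tz 0.44
   2.0 tx 0.24 ty -1.54 tz 0.17
 -16.0 tx -0.16 ty -1.55 tz -0.11
 -34.0 tx -0.54 ty -1.42 tz -0.38
 -52.0 tx -0.87 ty -1.14 tz -0.61
 -70.0 tx -1.12 ty -0.76 tz -0.78
 -88.0 tx -1.26 ty -0.30 tz -0.88
-106.0 tx -1.27 ty 0.19 tz -0.89
-124.0 tx -1.16 ty 0.66 tz -0.81
```

>>> {"method": "servo_tool", "body": {"steps": [{"tx":-0.94,"ty":1.07,"tz":-0.66,"yaw":0,"claw":1.5},{"tx":-0.62,"ty":1.37,"tz":-0.44,"yaw":0,"claw":1.5},{"tx":-0.24,"ty":1.54,"tz":-0.17,"yaw":0,"claw":1.5},{"tx":0.16,"ty":1.55,"tz":0.11,"yaw":0,"claw":1.5},{"tx":0.54,"ty":1.42,"tz":0.38,"yaw":0,"claw":1.5},{"tx":0.87,"ty":1.14,"tz":0.61,"yaw":0,"claw":1.5}]}}

```text
time_s: 6.0
position: [0.531, 0.0638, 0.1301]
tool_rot: [[-1.0, -0.0, -0.005], [-0.0, 1.0, -0.0], [0.005, -0.0, -1.0]]
ft_force: [-6.4, -1.1, 2.8]
grip_width: 0.0231
gripper_force: 25.7
```

>>> {"method": "servo_tool", "body": {"steps": [{"tx":1.05,"ty":0.76,"tz":0.74,"yaw":0,"claw":1.5},{"tx":1.22,"ty":0.3,"tz":0.86,"yaw":0,"claw":1.5},{"tx":1.2,"ty":-0.19,"tz":0.86,"yaw":0,"claw":1.5},{"tx":1.16,"ty":-0.66,"tz":0.81,"yaw":0,"claw":1.5}]}}

```text
time_s: 6.4
position: [0.5794, 0.0665, 0.1641]
tool_rot: [[-1.0, -0.001, 0.0], [-0.001, 1.0, 0.002], [-0.0, 0.002, -1.0]]
ft_force: [-4.1, 1.6, 1.4]
grip_width: 0.023
gripper_force: 25.5
```

>>> {"method": "servo_tool", "body": {"steps": [{"tx":0.35,"ty":-0.32,"tz":0.25,"yaw":0,"claw":1.5},{"tx":0.3,"ty":-0.35,"tz":0.21,"yaw":0,"claw":1.5},{"tx":0.27,"ty":-0.4,"tz":0.19,"yaw":0,"claw":1.5}]}}

```text
time_s: 6.7
position: [0.5891, 0.0551, 0.1709]
tool_rot: [[-1.0, -0.0, 0.003], [-0.0, 1.0, 0.001], [-0.003, 0.001, -1.0]]
ft_force: [-1.0, 5.3, 6.8]
grip_width: 0.0228
gripper_force: 26.0
```

>>> {"method": "servo_tool", "body": {"steps": [{"tx":0.22,"ty":-0.44,"tz":0.18,"yaw":0,"claw":1.5},{"tx":0.2,"ty":-0.46,"tz":0.17,"yaw":0,"claw":1.5},{"tx":0.15,"ty":-0.48,"tz":0.14,"yaw":0,"claw":1.5}]}}

```text
time_s: 7.0
position: [0.5951, 0.0408, 0.1754]
tool_rot: [[-1.0, -0.0, 0.004], [-0.0, 1.0, 0.0], [-0.004, 0.0, -1.0]]
ft_force: [3.9, 3.8, -0.1]
grip_width: 0.0227
gripper_force: 25.4
```

>>> {"method": "servo_tool", "body": {"steps": [{"tx":0.12,"ty":-0.5,"tz":0.08,"yaw":0,"claw":1.5},{"tx":0.08,"ty":-0.52,"tz":0.05,"yaw":0,"claw":1.5},{"tx":0.03,"ty":-0.52,"tz":0.02,"yaw":0,"claw":1.5},{"tx":-0.02,"ty":-0.52,"tz":-0.01,"yaw":0,"claw":1.5}]}}

```text
time_s: 7.4
position: [0.597, 0.0196, 0.1767]
tool_rot: [[-1.0, -0.0, 0.003], [-0.0, 1.0, -0.001], [-0.003, -0.001, -1.0]]
ft_force: [4.0, 1.7, 1.7]
grip_width: 0.0226
gripper_force: 25.6
```

```bash
python3 -c "
from h import *
rows(-5,-124,7)"
```

```text
-22.0 tx -0.28 ty -1.44 tz -0.20
 -39.0 tx -0.61 ty -1.27 tz -0.43
 -56.0 tx -0.89 ty -1.00 tz -0.63
 -73.0 tx -1.09 ty -0.64 tz -0.77
 -90.0 tx -1.20 ty -0.22 tz -0.84
-107.0 tx -1.20 ty 0.22 tz -0.84
-124.0 tx -1.09 ty 0.64 tz -0.77
```

>>> {"method": "servo_tool", "body": {"steps": [{"tx":-0.28,"ty":-1.44,"tz":-0.2,"yaw":0,"claw":1.5},{"tx":-0.61,"ty":-1.27,"tz":-0.43,"yaw":0,"claw":1.5},{"tx":-0.89,"ty":-1.0,"tz":-0.63,"yaw":0,"claw":1.5},{"tx":-1.09,"ty":-0.64,"tz":-0.77,"yaw":0,"claw":1.5},{"tx":-1.2,"ty":-0.22,"tz":-0.84,"yaw":0,"claw":1.5},{"tx":-1.2,"ty":0.22,"tz":-0.84,"yaw":0,"claw":1.5},{"tx":-1.09,"ty":0.64,"tz":-0.77,"yaw":0,"claw":1.5},{"tx":0,"ty":0,"tz":0,"yaw":0,"claw":1.5}]}}

```text
time_s: 8.2
position: [0.5316, -0.0153, 0.1307]
tool_rot: [[-1.0, -0.0, 0.001], [-0.0, 1.0, 0.003], [-0.001, 0.003, -1.0]]
ft_force: [6.4, 9.4, -1.4]
grip_width: 0.0228
gripper_force: 25.5
```

>>> {"method": "servo_tool", "body": {"steps": [{"tx":-0.94,"ty":1.12,"tz":-0.66,"yaw":0,"claw":1.5},{"tx":-0.62,"ty":1.37,"tz":-0.44,"yaw":0,"claw":1.5},{"tx":-0.24,"ty":1.54,"tz":-0.17,"yaw":0,"claw":1.5},{"tx":0.16,"ty":1.55,"tz":0.11,"yaw":0,"claw":1.5},{"tx":0.54,"ty":1.42,"tz":0.38,"yaw":0,"claw":1.5},{"tx":0.87,"ty":1.14,"tz":0.61,"yaw":0,"claw":1.5},{"tx":1.12,"ty":0.76,"tz":0.78,"yaw":0,"claw":1.5},{"tx":1.26,"ty":0.3,"tz":0.88,"yaw":0,"claw":1.5},{"tx":1.27,"ty":-0.19,"tz":0.89,"yaw":0,"claw":1.5},{"tx":1.16,"ty":-0.66,"tz":0.81,"yaw":0,"claw":1.5}]}}

```text
time_s: 9.2
position: [0.5773, 0.0678, 0.1628]
tool_rot: [[-1.0, -0.001, -0.003], [-0.001, 1.0, 0.003], [0.003, 0.003, -1.0]]
ft_force: [-1.1, 5.8, -1.1]
grip_width: 0.0227
gripper_force: 25.7
```

>>> {"method": "servo_tool", "body": {"steps": [{"tx":0.94,"ty":-1.07,"tz":0.66,"yaw":0,"claw":1.5},{"tx":0.62,"ty":-1.37,"tz":0.44,"yaw":0,"claw":1.5},{"tx":0.24,"ty":-1.54,"tz":0.17,"yaw":0,"claw":1.5},{"tx":-0.16,"ty":-1.55,"tz":-0.11,"yaw":0,"claw":1.5},{"tx":-0.54,"ty":-1.42,"tz":-0.38,"yaw":0,"claw":1.5},{"tx":-0.87,"ty":-1.14,"tz":-0.61,"yaw":0,"claw":1.5},{"tx":-1.12,"ty":-0.76,"tz":-0.78,"yaw":0,"claw":1.5},{"tx":-1.26,"ty":-0.3,"tz":-0.88,"yaw":0,"claw":1.5},{"tx":-1.27,"ty":0.19,"tz":-0.89,"yaw":0,"claw":1.5},{"tx":-1.16,"ty":0.66,"tz":-0.81,"yaw":0,"claw":1.5},{"tx":0,"ty":0,"tz":0,"yaw":0,"claw":1.5}]}}

```text
time_s: 10.3
position: [0.5311, -0.0148, 0.1304]
tool_rot: [[-1.0, -0.0, -0.0], [-0.0, 1.0, 0.003], [0.0, 0.003, -1.0]]
ft_force: [5.6, 9.2, -1.9]
grip_width: 0.0223
gripper_force: 25.7
```

>>> {"method": "servo_tool", "body": {"steps": [{"tx":-0.94,"ty":1.12,"tz":-0.66,"yaw":0,"claw":1.5},{"tx":-0.62,"ty":1.37,"tz":-0.44,"yaw":0,"claw":1.5},{"tx":-0.24,"ty":1.54,"tz":-0.17,"yaw":0,"claw":1.5},{"tx":0.16,"ty":1.55,"tz":0.11,"yaw":0,"claw":1.5},{"tx":0.54,"ty":1.42,"tz":0.38,"yaw":0,"claw":1.5},{"tx":0.87,"ty":1.14,"tz":0.61,"yaw":0,"claw":1.5},{"tx":1.12,"ty":0.76,"tz":0.78,"yaw":0,"claw":1.5},{"tx":1.26,"ty":0.3,"tz":0.88,"yaw":0,"claw":1.5},{"tx":1.27,"ty":-0.19,"tz":0.89,"yaw":0,"claw":1.5},{"tx":1.16,"ty":-0.66,"tz":0.81,"yaw":0,"claw":1.5}]}}

```text
time_s: 11.3
position: [0.5768, 0.0681, 0.1625]
tool_rot: [[-1.0, -0.001, -0.004], [-0.001, 1.0, 0.002], [0.004, 0.002, -1.0]]
ft_force: [-1.4, 6.0, 0.5]
grip_width: 0.0226
gripper_force: 26.0
```

>>> {"method": "servo_tool", "body": {"steps": [{"tx":0.94,"ty":-1.07,"tz":0.66,"yaw":0,"claw":1.5},{"tx":0.62,"ty":-1.37,"tz":0.44,"yaw":0,"claw":1.5},{"tx":0.24,"ty":-1.54,"tz":0.17,"yaw":0,"claw":1.5},{"tx":-0.16,"ty":-1.55,"tz":-0.11,"yaw":0,"claw":1.5},{"tx":-0.54,"ty":-1.42,"tz":-0.38,"yaw":0,"claw":1.5},{"tx":-0.87,"ty":-1.14,"tz":-0.61,"yaw":0,"claw":1.5},{"tx":-1.12,"ty":-0.76,"tz":-0.78,"yaw":0,"claw":1.5},{"tx":-1.26,"ty":-0.3,"tz":-0.88,"yaw":0,"claw":1.5},{"tx":-1.27,"ty":0.19,"tz":-0.89,"yaw":0,"claw":1.5},{"tx":-1.0,"ty":0.6,"tz":-0.7,"yaw":0,"claw":1.5},{"tx":0,"ty":0,"tz":0,"yaw":0,"claw":1.5}]}}

```text
time_s: 12.4
position: [0.5322, -0.0155, 0.1311]
tool_rot: [[-1.0, -0.0, -0.002], [-0.0, 1.0, 0.002], [0.002, 0.002, -1.0]]
ft_force: [3.9, 5.8, -3.7]
grip_width: 0.0231
gripper_force: 25.8
```

>>> {"method": "servo_tool", "body": {"steps": [{"tx":0,"ty":0,"tz":0,"yaw":0,"claw":3.5},{"tx":0,"ty":0,"tz":0,"yaw":0,"claw":5},{"tx":0,"ty":0,"tz":0,"yaw":0,"claw":6},{"tx":0,"ty":0,"tz":0,"yaw":0,"claw":7},{"tx":0,"ty":0,"tz":1,"yaw":0,"claw":7},{"tx":-1.5,"ty":0,"tz":1,"yaw":0,"claw":7},{"tx":-1.5,"ty":0,"tz":2,"yaw":0,"claw":7},{"tx":0,"ty":4,"tz":2,"yaw":0,"claw":8},{"tx":0,"ty":4,"tz":2,"yaw":0,"claw":8},{"tx":0,"ty":4,"tz":2,"yaw":0,"claw":8},{"tx":0,"ty":4,"tz":2,"yaw":0,"claw":8},{"tx":0,"ty":2,"tz":0,"yaw":0,"claw":8},{"tx":0,"ty":0,"tz":0,"yaw":0,"claw":8}]}}

```text
time_s: 13.7
position: [0.5036, 0.1659, 0.2536]
tool_rot: [[-1.0, -0.004, 0.002], [-0.004, 1.0, 0.0], [-0.002, 0.0, -1.0]]
ft_force: [0.4, -0.4, -0.4]
grip_width: 0.0798
gripper_force: 0.0
```

Run:
```python
from rig import env
from h import *
m=env.camera_model("wrist"); im,d=env.get_image("wrist")
np.savez("pics/wrist3.npz",im=im,d=d,**{k:np.array(v) for k,v in m.items()})
o=env.observe(); print(o["time_s"],o["position"])
cv2.imwrite("pics/crop3.png",cv2.resize(im[240:400,160:420],None,fx=3,fy=3,interpolation=cv2.INTER_CUBIC)[:,:,::-1])
```

```text
13.75 [0.50363385 0.16444848 0.25298382]
```

View pics/crop3.png

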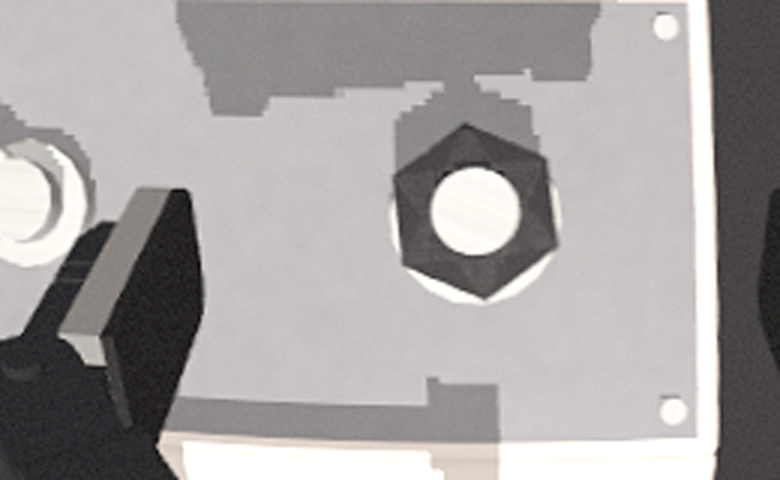

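Run:
```python
from h import *
z=load("wrist3"); xp=np.array([n[2],0,-n[0]])
C=[]
for u,v in [(465,123),(547,158),(559,245),(485,300),(403,265),(394,177)]:
    q=fcast(z,160+(u+.5)/3,240+(v+.5)/3,.032)-O-.032*n; C.append((q@xp*1e3,q[1]*1e3))
C=np.array(C); print(C.round(1).tolist()); c=C.mean(0); print("centre mm",c, "world@h20",O+xp*c[0]/1e3+np.array([0,c[1]/1e3,0])+.02*n)
a=np.degrees(np.arctan2(C[:,1]-c[1],C[:,0]-c[0])); print((a%60).round(1),np.hypot(*(C-c).T).round(1))
```

```text
[[-21.4, 133.2], [-11.5, 156.1], [12.9, 159.2], [28.1, 138.8], [18.5, 116.3], [-6.0, 113.5]]
centre mm [  3.41865773 136.18639123] world@h20 [0.58632887 0.16368639 0.1013439 ]
[6.9 6.9 7.7 6.1 7.2 7.4] [25.  24.9 24.9 24.8 25.  24.6]
```

>>> {"method": "servo_tool", "body": {"steps": [{"tx":1.95,"ty":0,"tz":0,"yaw":2.9,"claw":6.5},{"tx":1.95,"ty":0,"tz":0,"yaw":2.8,"claw":6.5},{"tx":1.95,"ty":0,"tz":0,"yaw":0,"claw":6.5},{"tx":2.0,"ty":0,"tz":0,"yaw":0,"claw":6.5},{"tx":0,"ty":0,"tz":-4,"yaw":0,"claw":6.5},{"tx":0,"ty":0,"tz":-4,"yaw":0,"claw":6.5},{"tx":0,"ty":0,"tz":-3.8,"yaw":0,"claw":6.5},{"tx":0,"ty":0,"tz":-2,"yaw":0,"claw":6.5},{"tx":0,"ty":0,"tz":-1,"yaw":0,"claw":6.5}]}}

```text
time_s: 14.65
position: [0.5818, 0.1623, 0.1024]
tool_rot: [[-0.995, -0.098, -0.004], [-0.098, 0.995, -0.001], [0.004, -0.0, -1.0]]
ft_force: [-0.1, 0.4, 0.7]
grip_width: 0.0649
gripper_force: 0.0
```

>>> {"method": "servo_tool", "body": {"steps": [{"tx":0,"ty":0,"tz":0,"yaw":0,"claw":3.5},{"tx":0,"ty":0,"tz":0,"yaw":0,"claw":3.5},{"tx":0,"ty":0,"tz":0,"yaw":0,"claw":3.5},{"tx":0,"ty":0,"tz":0,"yaw":0,"claw":3.5},{"tx":0,"ty":0,"tz":0,"yaw":0,"claw":3.5}], "newtons": 40}}

```text
time_s: 15.15
position: [0.5824, 0.1646, 0.1055]
tool_rot: [[-0.995, -0.099, 0.001], [-0.099, 0.995, 0.002], [-0.001, 0.002, -1.0]]
ft_force: [-1.2, 7.8, -4.3]
grip_width: 0.0438
gripper_force: 43.1
```

```bash
cat > ob.py <<'E'
from rig import env
import numpy as np
o=env.observe(); R=np.array(o["tool_rot"])
print(o["time_s"],np.round(o["position"],4),"yaw",np.degrees(np.arctan2(-R[0,1],R[1,1])).round(1),"F",np.round(o["ft_force"],1),"M",np.round(o["wrist_torque"],2),"w",round(o["grip_width"],4),round(o["gripper_force"],1),"q6",o["q"][5])
E
python3 ob.py
```

```text
15.15 [0.5824 0.1646 0.1055] yaw 5.7 F [-1.2  7.8 -4.3] M [ 0.79  0.2  -0.3 ] w 0.0438 43.1 q6 -91.20396846035493
```

>>> {"method": "servo_tool", "body": {"steps": [{"tx":0,"ty":0.1,"tz":0,"yaw":-5,"claw":3.5},{"tx":0,"ty":0,"tz":0,"yaw":-5,"claw":3.5},{"tx":0,"ty":0,"tz":0,"yaw":-5,"claw":3.5}]}}

```text
time_s: 15.45
position: [0.5818, 0.1661, 0.1068]
tool_rot: [[-0.987, 0.163, 0.0], [0.163, 0.987, 0.003], [0.0, 0.003, -1.0]]
ft_force: [-14.2, 3.2, 14.4]
grip_width: 0.0432
gripper_force: 55.9
```

```bash
python3 ob.py
```

```text
15.45 [0.5818 0.1661 0.1068] yaw -9.4 F [-14.2   3.2  14.4] M [2.13 1.92 1.29] w 0.0432 55.9 q6 -76.0416954305561
```

>>> {"method": "servo_tool", "body": {"steps": [{"tx":0,"ty":0,"tz":0,"yaw":0,"claw":3.5},{"tx":0,"ty":0,"tz":0,"yaw":-5,"claw":3.5},{"tx":0,"ty":0,"tz":0,"yaw":-5,"claw":3.5}], "newtons": 20}}

```text
time_s: 15.75
position: [0.5812, 0.1672, 0.1081]
tool_rot: [[-0.944, 0.33, 0.0], [0.33, 0.944, 0.005], [0.002, 0.005, -1.0]]
ft_force: [-13.7, 11.3, 15.3]
grip_width: 0.0429
gripper_force: 79.9
```

```bash
python3 ob.py
```

```text
15.75 [0.5812 0.1672 0.1081] yaw -19.3 F [-13.7  11.3  15.3] M [4.43 1.63 2.1 ] w 0.0429 79.9 q6 -66.10664507050828
```

>>> {"method": "servo_tool", "body": {"steps": [{"tx":0,"ty":0,"tz":0,"yaw":0,"claw":4.7},{"tx":0,"ty":0,"tz":0,"yaw":0,"claw":4.7},{"tx":0,"ty":-0.1,"tz":0,"yaw":-5,"claw":4.7},{"tx":0,"ty":0,"tz":0,"yaw":-5,"claw":4.7}]}}

```text
time_s: 16.15
position: [0.5831, 0.1662, 0.1073]
tool_rot: [[-0.871, 0.491, 0.005], [0.491, 0.871, 0.005], [-0.001, 0.007, -1.0]]
ft_force: [-1.6, 14.8, 5.0]
grip_width: 0.047
gripper_force: 24.9
```

```bash
python3 ob.py
```

```text
16.15 [0.5831 0.1662 0.1073] yaw -29.4 F [-1.6 14.8  5. ] M [ 2.92 -0.03  0.65] w 0.047 24.9 q6 -56.08901580360552
```

>>> {"method": "servo_tool", "body": {"steps": [{"tx":0,"ty":0,"tz":0,"yaw":0,"claw":7},{"tx":0,"ty":0,"tz":0,"yaw":0,"claw":7},{"tx":0,"ty":0,"tz":4,"yaw":0,"claw":8},{"tx":0,"ty":0,"tz":4,"yaw":5,"claw":8},{"tx":-2,"ty":0,"tz":3.5,"yaw":8,"claw":8},{"tx":-2,"ty":0,"tz":3,"yaw":8,"claw":8},{"tx":-2,"ty":0,"tz":0,"yaw":8,"claw":8},{"tx":-1.8,"ty":0,"tz":0,"yaw":0,"claw":8},{"tx":0,"ty":0,"tz":0,"yaw":0,"claw":8}]}}

```text
time_s: 17.05
position: [0.5031, 0.1635, 0.2507]
tool_rot: [[-1.0, 0.004, 0.001], [0.004, 1.0, -0.0], [-0.001, -0.0, -1.0]]
ft_force: [0.1, 0.5, 0.2]
grip_width: 0.08
gripper_force: 0.0
```

```bash
cat > nut.py <<'E'
import sys
from rig import env
from h import *
m=env.camera_model("wrist"); im,d=env.get_image("wrist")
np.savez(f"pics/{sys.argv[1]}.npz",im=im,d=d,**{k:np.array(v) for k,v in m.items()})
z=load(sys.argv[1]); xp=np.array([n[2],0,-n[0]])
g=cv2.cvtColor(im,cv2.COLOR_RGB2GRAY); g=cv2.resize(g[240:400,160:480],None,fx=3,fy=3,interpolation=cv2.INTER_CUBIC)
for th in (60,75,90):
  cs=cv2.findContours((g<th).astype(np.uint8),cv2.RETR_EXTERNAL,cv2.CHAIN_APPROX_NONE)[0]
  for c in cs:
    a=cv2.contourArea(c)
    if 8000<a<30000:
        h=cv2.approxPolyDP(cv2.convexHull(c),8,True)[:,0]
        q=[fcast(z,160+(u+.5)/3,240+(v+.5)/3,.032)-O-.032*n for u,v in h]; C=np.array([(p@xp*1e3,p[1]*1e3) for p in q]); 
        cc=C.mean(0); r=C-cc; print(th,a,"centre",cc.round(1),"corner ang",(np.degrees(np.arctan2(r[:,1],r[:,0]))%60).round(1),np.hypot(*r.T).round(1))
cv2.imwrite(f"pics/{sys.argv[1]}.png",cv2.resize(im[240:400,160:480],None,fx=2.5,fy=2.5)[:,:,::-1])
E
python3 ob.py; python3 nut.py wrist4
```

```text
17.05 [0.5031 0.1635 0.2507] yaw -0.2 F [0.1 0.5 0.2] M [ 0.02  0.04 -0.03] w 0.08 0.0 q6 -84.583714475376
90 9656.5 centre [  3.8 136.4] corner ang [37.1 31.9 38.5 36.8 33.4 37.9] [24.4 23.9 24.2 24.  24.  24.4]
```

>>> {"method": "servo_tool", "body": {"steps": [{"tx":2,"ty":0,"tz":0,"yaw":8,"claw":6.5},{"tx":2,"ty":0,"tz":0,"yaw":8,"claw":6.5},{"tx":2,"ty":0,"tz":0,"yaw":8,"claw":6.5},{"tx":1.9,"ty":0.1,"tz":0,"yaw":7,"claw":6.5},{"tx":0,"ty":0,"tz":-4,"yaw":0,"claw":6.5},{"tx":0,"ty":0,"tz":-4,"yaw":0,"claw":6.5},{"tx":0,"ty":0,"tz":-3.5,"yaw":0,"claw":6.5},{"tx":0,"ty":0,"tz":-2,"yaw":0,"claw":6.5},{"tx":0,"ty":0,"tz":-1,"yaw":0,"claw":6.5},{"tx":0,"ty":0,"tz":0,"yaw":0,"claw":5.2},{"tx":0,"ty":0,"tz":0,"yaw":0,"claw":4.6},{"tx":0,"ty":0,"tz":0,"yaw":0,"claw":4.6},{"tx":0,"ty":0,"tz":0,"yaw":0,"claw":4.6}], "newtons": 20}}

```text
time_s: 18.4
position: [0.5846, 0.1644, 0.1059]
tool_rot: [[-0.86, -0.511, 0.002], [-0.511, 0.86, -0.0], [-0.002, -0.001, -1.0]]
ft_force: [-2.7, -1.1, 6.5]
grip_width: 0.0498
gripper_force: 20.0
```

```bash
python3 ob.py
```

```text
18.4 [0.5846 0.1644 0.1059] yaw 30.7 F [-2.7 -1.1  6.5] M [-0.25  0.38  0.07] w 0.0498 20.0 q6 -116.14531809680979
```

>>> {"method": "servo_tool", "body": {"steps": [{"tx":0,"ty":0,"tz":0,"yaw":-6,"claw":4.6},{"tx":0,"ty":0,"tz":0,"yaw":-6,"claw":4.6},{"tx":0,"ty":0,"tz":0,"yaw":-6,"claw":4.6},{"tx":0,"ty":0,"tz":0,"yaw":-6,"claw":4.6},{"tx":0,"ty":0,"tz":0,"yaw":-6,"claw":4.6}]}}

```text
time_s: 18.9
position: [0.5846, 0.1652, 0.1056]
tool_rot: [[-1.0, -0.009, 0.002], [-0.009, 1.0, 0.001], [-0.002, 0.001, -1.0]]
ft_force: [-0.8, 3.1, 1.5]
grip_width: 0.0465
gripper_force: 17.7
```

```bash
python3 ob.py
```

```text
18.9 [0.5846 0.1652 0.1056] yaw 0.5 F [-0.8  3.1  1.5] M [ 0.74 -0.03  0.37] w 0.0465 17.7 q6 -85.92485042097096
```

Works with small forces. Continue the stroke, checking for the stop.

>>> {"method": "servo_tool", "body": {"steps": [{"tx":0,"ty":0,"tz":0,"yaw":-6,"claw":4.6},{"tx":0,"ty":0,"tz":0,"yaw":-6,"claw":4.6},{"tx":0,"ty":0,"tz":0,"yaw":-6,"claw":4.6}]}}

```text
time_s: 19.2
position: [0.5847, 0.1655, 0.1055]
tool_rot: [[-0.954, 0.3, 0.003], [0.3, 0.954, 0.002], [-0.002, 0.003, -1.0]]
ft_force: [-1.0, 2.8, -0.8]
grip_width: 0.0465
gripper_force: 26.0
```

```bash
python3 ob.py
```

```text
19.2 [0.5847 0.1655 0.1055] yaw -17.5 F [-1.   2.8 -0.8] M [ 0.98 -0.19  0.6 ] w 0.0465 26.0 q6 -67.94962990810807
```

>>> {"method": "servo_tool", "body": {"steps": [{"tx":0,"ty":0,"tz":0,"yaw":-6,"claw":4.6},{"tx":0,"ty":0,"tz":0,"yaw":-6,"claw":4.6},{"tx":0,"ty":0,"tz":0,"yaw":-2,"claw":4.6}]}}

```text
time_s: 19.5
position: [0.585, 0.1658, 0.1057]
tool_rot: [[-0.854, 0.521, 0.004], [0.521, 0.854, 0.003], [-0.002, 0.004, -1.0]]
ft_force: [-2.4, 2.4, 7.8]
grip_width: 0.0463
gripper_force: 53.3
```

```bash
python3 ob.py
```

```text
19.5 [0.585  0.1658 0.1057] yaw -31.4 F [-2.4  2.4  7.8] M [ 1.68 -0.01  1.02] w 0.0463 53.3 q6 -54.03203559199127
```

>>> {"method": "servo_tool", "body": {"steps": [{"tx":0,"ty":0,"tz":0,"yaw":0,"claw":7},{"tx":0,"ty":0,"tz":0,"yaw":0,"claw":7},{"tx":0,"ty":0,"tz":4,"yaw":0,"claw":8},{"tx":0,"ty":0,"tz":4,"yaw":7,"claw":8},{"tx":-2,"ty":0,"tz":3.5,"yaw":8,"claw":8},{"tx":-2,"ty":0,"tz":3,"yaw":8,"claw":8},{"tx":-2,"ty":0,"tz":0,"yaw":8,"claw":8},{"tx":-2,"ty":0,"tz":0,"yaw":0,"claw":8},{"tx":0,"ty":0,"tz":0,"yaw":0,"claw":8}]}}

```text
time_s: 20.4
position: [0.5022, 0.1647, 0.2502]
tool_rot: [[-1.0, 0.004, 0.001], [0.004, 1.0, -0.0], [-0.001, -0.0, -1.0]]
ft_force: [0.8, 0.1, 0.8]
grip_width: 0.0802
gripper_force: 0.0
```

```bash
python3 ob.py; python3 nut.py wrist5
```

```text
20.4 [0.5022 0.1647 0.2502] yaw -0.2 F [0.8 0.1 0.8] M [-0.03 -0.01  0.04] w 0.0802 0.0 q6 -84.45117086354838
```

```bash
sed -i 's/for th in (60,75,90)/for th in (50,65,80,90,100,110,120)/; s/8000<a<30000/5000<a<40000/; s/^m=env.*/if len(sys.argv)<3:\n  m=env.camera_model("wrist"); im,d=env.get_image("wrist")/; s/^np.savez(f"pics/  np.savez(f"pics/; s/^z=load(sys.argv\[1\]);/z=load(sys.argv[1]); im=z["im"];/' nut.py; python3 nut.py wrist5 x; python3 nut.py wrist3 x
```

```text
50 30562.5 centre [46.1 24.8] corner ang [31.7 56.4 39.3 31.9 12.5 22.6 27.8] [57.7 37.1 40.8 40.7 37.7 28.3 24.7]
50 30718.0 centre [ 46.4 246.4] corner ang [28.8 30.3 36.9 43.7 32.1 20.2 58.3] [57.4 24.4 27.3 38.5 42.1 41.7 39.7]
65 34204.5 centre [39.7 29.4] corner ang [32.6 48.9 29.6 23.1 34.3 15.5] [50.1 30.3 43.7 54.1 32.7 30.6]
65 35089.5 centre [ 39.7 240.9] corner ang [27.1 39.9 25.6 33.8 30.7  5.8] [49.3 30.4 32.8 53.1 44.3 31.3]
80 35682.0 centre [39.1 30. ] corner ang [33.3 48.5 28.5 23.  35.3  9.2] [49.4 29.9 43.9 55.  33.4 32.3]
90 35962.5 centre [39.7 29.5] corner ang [32.4 48.8 29.8 23.  34.3 16.2] [50.2 30.5 43.7 54.2 32.8 30.7]
90 7040.0 centre [  3.4 136.1] corner ang [36.3 34.9 42.7 32.5 36.9 42.3] [23.9 24.6 23.7 23.2 24.3 22.8]
100 36234.0 centre [38.9 30.3] corner ang [33.3 47.9 28.4 22.8 35.6  6.9] [49.2 29.4 44.  55.3 33.7 33.5]
100 20252.5 centre [  4.1 133.1] corner ang [30.6 33.6 41.9 43.8 41.5 28.3 28.6] [26.2 27.6 26.1 22.6 20.7 20.3 22.9]
110 36506.5 centre [38.  30.4] corner ang [32.9 54.7 27.7 23.3 36.6  6.7] [48.3 31.  44.8 56.1 33.9 32.9]
110 20512.
[... 1042 characters left out ...]
7.2 6.5 8.4] [24.2 24.  23.9 24.  23.8 24.3]
100 36415.0 centre [42.7 31.1] corner ang [32.6 55.8 29.4 24.1 35.5 16.3] [49.5 32.3 44.9 55.3 33.  30.3]
100 20074.5 centre [  1.6 138.5] corner ang [13.5 15.  52.8  0.3  0.2  7.1 11.5] [23.7 20.6 19.4 22.6 25.6 27.5 26. ]
110 36705.0 centre [43.2 31.1] corner ang [33.  51.1 29.6 23.7 34.6 15.5] [49.9 31.1 44.4 54.9 33.  31. ]
110 20314.0 centre [  2.9 136. ] corner ang [6.6 5.9 7.2 6.5 7.3 5.4] [24.8 24.1 24.3 24.5 24.9 24.2]
120 37042.0 centre [43.2 31.6] corner ang [32.7 48.4 29.1 23.3 34.5 11.8] [49.8 30.2 44.2 55.2 33.5 32.4]
120 20521.5 centre [  2.  138.4] corner ang [13.7 15.5 53.3 59.8  0.4  6.3 15.3] [24.4 21.3 19.8 22.8 25.6 27.5 26. ]
```

View pics/wrist5.png

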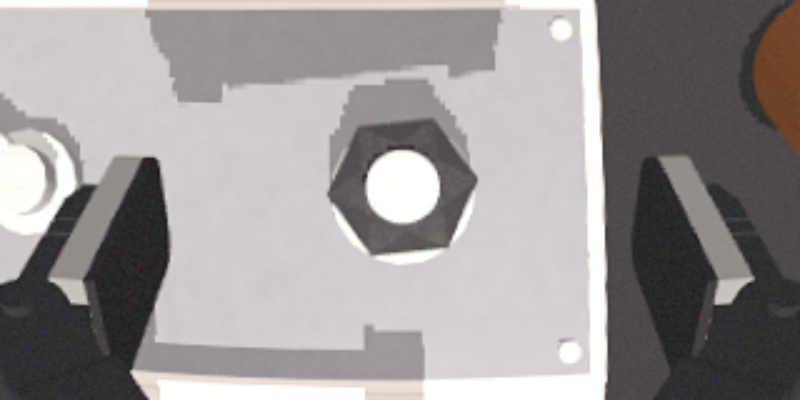

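>>> {"method": "servo_tool", "body": {"steps": [{"tx":2,"ty":0,"tz":0,"yaw":8,"claw":6.5},{"tx":2,"ty":0,"tz":0,"yaw":8,"claw":6.5},{"tx":2,"ty":0,"tz":0,"yaw":8,"claw":6.5},{"tx":2.1,"ty":0.1,"tz":0,"yaw":7,"claw":6.5},{"tx":0,"ty":0,"tz":-4,"yaw":0,"claw":6.5},{"tx":0,"ty":0,"tz":-4,"yaw":0,"claw":6.5},{"tx":0,"ty":0,"tz":-3.5,"yaw":0,"claw":6.5},{"tx":0,"ty":0,"tz":-2,"yaw":0,"claw":6.5},{"tx":0,"ty":0,"tz":-1,"yaw":0,"claw":6.5},{"tx":0,"ty":0,"tz":0,"yaw":0,"claw":5.2},{"tx":0,"ty":0,"tz":0,"yaw":0,"claw":4.6},{"tx":0,"ty":0,"tz":0,"yaw":0,"claw":4.6},{"tx":0,"ty":0,"tz":0,"yaw":-6,"claw":4.6},{"tx":0,"ty":0,"tz":0,"yaw":-6,"claw":4.6}], "newtons": 20}}

```text
time_s: 21.85
position: [0.5862, 0.1655, 0.1061]
tool_rot: [[-0.948, -0.317, 0.004], [-0.317, 0.948, -0.0], [-0.004, -0.001, -1.0]]
ft_force: [0.1, -0.1, 4.7]
grip_width: 0.0478
gripper_force: 19.0
```

```bash
python3 ob.py
```

```text
21.85 [0.5862 0.1655 0.1061] yaw 18.5 F [ 0.1 -0.1  4.7] M [ 0.12 -0.15  0.28] w 0.0478 19.0 q6 -103.8346390415938
```

>>> {"method": "servo_tool", "body": {"steps": [{"tx":0,"ty":0,"tz":0,"yaw":-6,"claw":4.6},{"tx":0,"ty":0,"tz":0,"yaw":-6,"claw":4.6}]}}

```text
time_s: 22.05
position: [0.5862, 0.1654, 0.1056]
tool_rot: [[-0.994, -0.113, 0.004], [-0.113, 0.994, -0.0], [-0.004, -0.001, -1.0]]
ft_force: [-0.1, -1.7, 1.9]
grip_width: 0.0458
gripper_force: 17.3
```

```bash
python3 ob.py
```

```text
22.05 [0.5862 0.1654 0.1056] yaw 6.5 F [-0.1 -1.7  1.9] M [-0.01 -0.29  0.33] w 0.0458 17.3 q6 -91.82775722983611
```

>>> {"method": "servo_tool", "body": {"steps": [{"tx":0,"ty":0,"tz":0,"yaw":-6,"claw":4.5},{"tx":0,"ty":0,"tz":0,"yaw":-6,"claw":4.5}]}}

```text
time_s: 22.25
position: [0.5856, 0.1654, 0.1056]
tool_rot: [[-0.996, 0.092, 0.002], [0.092, 0.996, -0.002], [-0.002, -0.001, -1.0]]
ft_force: [-3.4, 3.1, 7.8]
grip_width: 0.0459
gripper_force: 83.3
```

```bash
python3 ob.py
```

```text
22.25 [0.5856 0.1654 0.1056] yaw -5.3 F [-3.4  3.1  7.8] M [-0.31  0.46  3.2 ] w 0.0459 83.3 q6 -79.97397173987693
```

>>> {"method": "servo_tool", "body": {"steps": [{"tx":0,"ty":0,"tz":0,"yaw":-6,"claw":4.5},{"tx":0,"ty":0,"tz":0,"yaw":-6,"claw":4.5}]}}

```text
time_s: 22.45
position: [0.5903, 0.1643, 0.1063]
tool_rot: [[-0.954, 0.298, 0.015], [0.298, 0.955, -0.003], [-0.015, 0.002, -1.0]]
ft_force: [20.5, -10.3, -3.9]
grip_width: 0.0463
gripper_force: 135.9
```

```bash
python3 ob.py
```

```text
22.45 [0.5903 0.1643 0.1063] yaw -17.3 F [ 20.5 -10.3  -3.9] M [-1.12 -4.43  1.88] w 0.0463 135.9 q6 -67.98205853507332
```

>>> {"method": "servo_tool", "body": {"steps": [{"tx":0,"ty":0,"tz":0,"yaw":0,"claw":5.5},{"tx":0,"ty":0,"tz":0,"yaw":0,"claw":7},{"tx":0,"ty":0,"tz":0,"yaw":0,"claw":7},{"tx":0,"ty":0,"tz":4,"yaw":0,"claw":8},{"tx":0,"ty":0,"tz":4,"yaw":2,"claw":8},{"tx":-2,"ty":0,"tz":3.5,"yaw":8,"claw":8},{"tx":-2,"ty":0,"tz":3,"yaw":7,"claw":8},{"tx":-2,"ty":0,"tz":0,"yaw":0,"claw":8},{"tx":-2,"ty":0,"tz":0,"yaw":0,"claw":8},{"tx":0,"ty":0,"tz":0,"yaw":0,"claw":8}]}}

```text
time_s: 23.45
position: [0.5027, 0.1661, 0.2501]
tool_rot: [[-1.0, 0.004, -0.0], [0.004, 1.0, 0.0], [0.0, 0.0, -1.0]]
ft_force: [-0.4, 0.4, 0.1]
grip_width: 0.0801
gripper_force: 0.0
```

```bash
python3 ob.py; python3 nut.py wrist6 | grep -E "centre \[ *[0-9.]+ +13"
```

```text
23.45 [0.5027 0.1661 0.2501] yaw -0.2 F [-0.4  0.4  0.1] M [-0.01 -0.02 -0.05] w 0.0801 0.0 q6 -84.32704670530826
100 20246.5 centre [  3.6 136.3] corner ang [11.  13.6  9.5 12.1 13.3 11.2] [24.5 24.1 24.2 24.  24.1 24.2]
110 20519.5 centre [  2.8 133.3] corner ang [ 3.4  7.2 10.2 17.5 19.5 22.   3.2] [23.5 26.  27.5 25.7 22.8 20.1 20.4]
120 20738.0 centre [  2.7 133.3] corner ang [ 4.1  7.6 10.8 18.  19.1 23.   2.7] [23.5 26.2 27.7 25.9 23.1 20.  20.5]
```

>>> {"method": "servo_tool", "body": {"steps": [{"tx":2,"ty":0,"tz":0,"yaw":5,"claw":6.5},{"tx":2,"ty":0,"tz":0,"yaw":5,"claw":6.5},{"tx":2,"ty":0,"tz":0,"yaw":0,"claw":6.5},{"tx":2.2,"ty":-0.05,"tz":0,"yaw":0,"claw":6.5},{"tx":0,"ty":0,"tz":-4,"yaw":0,"claw":6.5},{"tx":0,"ty":0,"tz":-4,"yaw":0,"claw":6.5},{"tx":0,"ty":0,"tz":-3.5,"yaw":0,"claw":6.5},{"tx":0,"ty":0,"tz":-2,"yaw":0,"claw":6.5},{"tx":0,"ty":0,"tz":-1,"yaw":0,"claw":6.5},{"tx":0,"ty":0,"tz":0,"yaw":0,"claw":5.2},{"tx":0,"ty":0,"tz":0,"yaw":0,"claw":4.2},{"tx":0,"ty":0,"tz":0,"yaw":0,"claw":4.2},{"tx":0,"ty":0,"tz":0,"yaw":0,"claw":4.2},{"tx":0,"ty":0,"tz":0,"yaw":-2,"claw":4.2}], "newtons": 30}}

```text
time_s: 24.9
position: [0.5865, 0.1652, 0.105]
tool_rot: [[-0.991, -0.135, 0.001], [-0.135, 0.991, -0.001], [-0.001, -0.001, -1.0]]
ft_force: [-5.1, -0.6, -0.9]
grip_width: 0.045
gripper_force: 36.2
```

```bash
python3 ob.py
```

```text
24.9 [0.5865 0.1652 0.105 ] yaw 7.8 F [-5.1 -0.6 -0.9] M [-0.72  0.35  0.75] w 0.045 36.2 q6 -93.13448974869891
```

>>> {"method": "servo_tool", "body": {"steps": [{"tx":0,"ty":0,"tz":0,"yaw":-2,"claw":4.2}]}}

```text
time_s: 25.0
position: [0.5858, 0.1652, 0.1051]
tool_rot: [[-0.995, -0.101, -0.001], [-0.101, 0.995, -0.001], [0.001, -0.001, -1.0]]
ft_force: [-9.6, -0.9, 0.8]
grip_width: 0.0446
gripper_force: 43.3
```

```bash
python3 ob.py
```

```text
25.0 [0.5858 0.1652 0.1051] yaw 5.8 F [-9.6 -0.9  0.8] M [-0.91  1.28  0.84] w 0.0446 43.3 q6 -91.10366321897463
```

>>> {"method": "servo_tool", "body": {"steps": [{"tx":0,"ty":0,"tz":0,"yaw":-3,"claw":4.2},{"tx":0,"ty":0,"tz":0,"yaw":0,"claw":4.2}]}}

```text
time_s: 25.2
position: [0.5845, 0.1651, 0.105]
tool_rot: [[-0.999, -0.05, -0.004], [-0.05, 0.999, -0.002], [0.004, -0.002, -1.0]]
ft_force: [-8.9, -0.4, 1.3]
grip_width: 0.0449
gripper_force: 60.8
```

```bash
python3 ob.py
```

```text
25.2 [0.5845 0.1651 0.105 ] yaw 2.8 F [-8.9 -0.4  1.3] M [-0.91  1.29  1.2 ] w 0.0449 60.8 q6 -88.14108491364028
```

>>> {"method": "servo_tool", "body": {"steps": [{"tx":0,"ty":0,"tz":0,"yaw":0,"claw":5.5},{"tx":0,"ty":0,"tz":0,"yaw":0,"claw":7},{"tx":0,"ty":0,"tz":0,"yaw":0,"claw":7},{"tx":0,"ty":0,"tz":4,"yaw":0,"claw":8},{"tx":0,"ty":0,"tz":4,"yaw":-2.8,"claw":8},{"tx":-2,"ty":0,"tz":3.5,"yaw":0,"claw":8},{"tx":-2,"ty":0,"tz":3,"yaw":0,"claw":8},{"tx":-2,"ty":0,"tz":0,"yaw":0,"claw":8},{"tx":-2.2,"ty":0,"tz":0,"yaw":0,"claw":8},{"tx":0,"ty":0,"tz":0,"yaw":0,"claw":8}]}}

```text
time_s: 26.2
position: [0.5027, 0.1654, 0.2505]
tool_rot: [[-1.0, 0.001, 0.001], [0.001, 1.0, 0.0], [-0.001, 0.0, -1.0]]
ft_force: [0.7, 0.3, -0.6]
grip_width: 0.0799
gripper_force: 0.0
```

```bash
python3 ob.py; python3 nut.py wrist7 | grep -E "centre \[ *[0-9.]+ +13"
```

```text
26.2 [0.5027 0.1654 0.2505] yaw -0.1 F [ 0.7  0.3 -0.6] M [ 0.02 -0.03 -0.07] w 0.0799 0.0 q6 -84.56373586164324
90 8923.0 centre [  3.6 136.4] corner ang [11.9 12.2 10.1 14.4 11.2 12. ] [24.2 23.9 24.1 23.7 24.4 24.1]
100 20289.0 centre [  2.8 133. ] corner ang [ 4.1  7.5 10.9 17.1 18.9 21.4  3.5] [23.2 25.9 27.8 25.8 22.8 19.8 20.4]
110 20525.0 centre [  1.6 136. ] corner ang [ 9.7 10.8 52.3  5.7 10.7 15.6 26.1 10.4] [22.6 22.8 22.1 25.5 26.2 25.7 22.6 22.8]
120 20751.0 centre [  1.5 135.9] corner ang [11.5 10.9 51.7  6.4 10.2 15.5 25.7  9.9] [22.6 23.  22.5 25.9 26.6 25.9 22.7 22.7]
```

Run:
```python
from rig import env
from h import *
im,d=env.get_image("side"); m=env.camera_model("side")
np.savez("pics/side8.npz",im=im,d=d,**{k:np.array(v) for k,v in m.items()})
# expected pixel of knob end at phi=236
T=np.array(m["T"]); f=240/np.tan(np.radians(m["fovy"])/2); ph=np.radians(236); xp=np.array([n[2],0,-n[0]])
P=np.array([.597,.025,.083])+.05*np.cos(ph)*xp+np.array([0,.05*np.sin(ph),0])+.073*n
c=np.linalg.inv(T)@np.r_[P,1]; print(c[0]/c[2]*f+m["cx"],c[1]/c[2]*f+m["cy"])
cv2.imwrite("pics/crop8.png",cv2.resize(im[190:390,200:440],None,fx=3,fy=3,interpolation=cv2.INTER_CUBIC)[:,:,::-1])
```

```text
373.8513923294548 269.35168619315067
```

View pics/crop8.png

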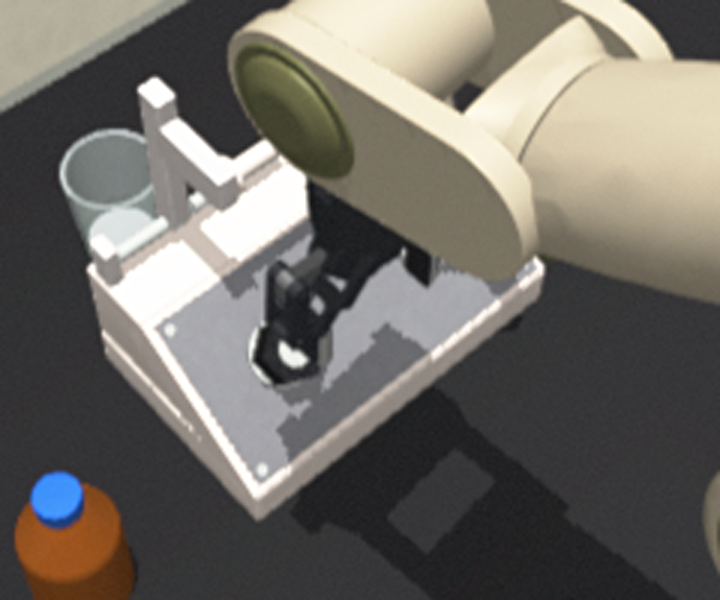

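Run:
```python
from h import *
z=load("wrist7"); f=240/np.tan(np.radians(float(z["fovy"]))/2); xp=np.array([n[2],0,-n[0]]); g=cv2.cvtColor(z["im"],cv2.COLOR_RGB2GRAY)
for a in range(0,360,12):
    p=np.radians(a); P=np.array([.598,.0235,.083])+.05*np.cos(p)*xp+np.array([0,.05*np.sin(p),0])+.073*n
    c=(np.linalg.inv(z["T"])@np.r_[P,1])[:3]; r=np.hypot(c[0],c[1]); t=np.arctan2(r,c[2])*f
    u,v=z["cx"]+c[0]/r*t,z["cy"]+c[1]/r*t; i,j=int(round(v)),int(round(u)); print(a,(j,i),g[i-3:i+4,j-3:j+4].mean().round() if 3<=i<477 and 3<=j<637 else None)
```

```text
0 (137, 367) 78.0
12 (149, 367) 53.0
24 (161, 364) 50.0
36 (172, 358) 46.0
48 (181, 350) 122.0
60 (189, 339) 137.0
72 (195, 327) 135.0
84 (198, 313) 146.0
96 (199, 299) 200.0
108 (197, 286) 201.0
120 (192, 273) 202.0
132 (186, 262) 201.0
144 (177, 253) 200.0
156 (168, 247) 200.0
168 (157, 243) 214.0
180 (146, 241) 191.0
192 (135, 243) 170.0
204 (124, 246) 197.0
216 (114, 252) 219.0
228 (106, 261) 63.0
240 (99, 270) 64.0
252 (94, 281) 71.0
264 (90, 293) 72.0
276 (89, 306) 71.0
288 (91, 318) 71.0
300 (94, 330) 71.0
312 (99, 341) 121.0
324 (107, 351) 167.0
336 (116, 359) 63.0
348 (126, 364) 57.0
```

Run:
```python
from h import *
z=load("wrist7"); f=240/np.tan(np.radians(float(z["fovy"]))/2); T=z["T"]
v,u=np.mgrid[200:380,60:230]; d=z["d"][200:380,60:230]
du,dv=u-z["cx"],v-z["cy"]; r=np.hypot(du,dv); a=r/f
P=np.dstack([du/r*np.tan(a)*d,dv/r*np.tan(a)*d,d])@T[:3,:3].T+T[:3,3]
q=P-np.array([.598,.0242,.083]); h=q@n; x=q@np.array([n[2],0,-n[0]]); y=q[:,:,1]
s=(d>0)&(h>.062)&(h<.085)&(np.hypot(x,y)<.08)
print(s.sum(),np.median(x[s]),np.median(y[s]),np.median(h[s]),np.degrees(np.arctan2(np.median(y[s]),np.median(x[s])))%360)
```

```text
637 -0.02813913986322344 -0.03702153500399402 0.07295850119282425 232.76244553391368
```

The knob stands at 233° and the stop was at about 236°, so the crank is within 4° of three full turns. Handing in.

```bash
python3 -c "
from rig import env
print(env.close_job())"
```

```text
the job is handed in; nothing more can be done
None
```

I handed the job in at about 26 s: the crank was wound back to its stop and turned three full turns clockwise (within about 4° by the last depth reading), the nut was screwed about 115° to a solid stop that held under about 1.2 N m, and the gripper was clear with no contact felt with the tip box, bottle or beaker; the hand-in gave no verdict.

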